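# Put the palm sugar away in the lever-lid canister

## Robot

A 6-joint arm with a two-finger parallel gripper is mounted at the origin on the work surface. World frame = base frame: x ahead of the robot, y to its left, z up, the work surface at z = 0. Lengths are in m, angles in rad, forces in N, time in s.
With the tool pointing down it reaches from about 0.325 to 1 m from the base axis. Payload 5.1 kg.
Tool frame: the origin (TCP) lies midway between the tips of the shut fingers; the grasp point (between the pads) lies r.grip_point_offset behind it (r.grip_point_offset is the distance from the TCP to the grasp point, in m); z points along the fingers, y is the line along which they close (so a half turn about z gives the same grasp; the last joint's range is limited). The gripper opens to 85 mm and grips with 20 to 120 N. Pads are 22 mm wide; open, the fingers measure 114 mm over their backs; the gripper's body (76 mm by 85 mm) begins 54 mm behind the grasp point. The pads swing forward as they close: fully open they stand 13 mm farther back than shut.
Start: joints at [-1.194, 0.124, 1.65, -0, 1.367, -0.083], TCP at [0.288, -0.582, 0.231] pointing down, gripper open.
Joint ranges: [-2.61, 2.61], [-1.02, 2.33], [0.03, 2.71], [-1.35, 4.49], [0.32, 2.68], [-2.91, 2.91]. Speed limits (rad/s): [2.57, 2.57, 3.14, 3.14, 3.14, 3.14].

## Interface

Orientations are given as a rotation vector (axis times angle).
In Python, from station import r, eyes, hand_in gives the robot as it stands. The module is installed in compiled form; this text tells all that it offers.
- The arm moves only by the tool arm_command, never from a script. Its argument "plan" is a list of rows, each a list of 6 numbers: the shift along the world's x, y, z in m, then the turn, a rotation vector about the world's x, y, z in degrees. A call has 1 to 5 rows; each row shifts and turns the commanded pose from where the row before left it; what a row does not reach is not made up. A row lasts 1/8 s, in which the tool goes at most 62.5 mm and 10.7 degrees, less where a joint would pass 70% of its speed; a pose out of reach is approached as far as the arm can. A call with a gripper value outside its range is refused whole. "claw" is the opening, from 0 (shut) to 1 (fully open), set as the call begins (left out, the last holds). The fingers move at their own pace and stop on an object; "force" is the grip in N (left out, the last holds). Time passes only in rows, so rows that do not move let the fingers close. It gives the time, the measured TCP pose, the force, the opening and the grip force at its end, in the units of the state.
- r.state(): the state, without advancing time (a new reading comes with each control period).
- eyes.read_camera(name): name is "scene" or "side" or "wrist"; returns a dict with "image" (480x640x3 uint8, red, green, blue), "range_z" (480x640 float32, m along the optical axis (not along the pixel's ray), 0 where there is no reading), "intrinsics" (3x3 intrinsics, pixels), "rvec" (rotation vector, rad) and "tvec" (3), from world to camera coordinates, as OpenCV has them; the wrist camera has in their place "hand_eye" (4x4, takes a point from camera to tool coordinates, whose origin is the TCP and whose axes are the flange's). Camera axes: x right, y down, z forward; pixel columns grow to the right and rows downward; lengths in m; the calibration is good to about 2 mm. A picture is of the moment at which its call begins: read the wrist's pose just before it.
- hand_in(): hands the job in; it is judged then, once.
Trained networks look in the newest picture that a camera, given by its name, has taken for a name from the list of things; names that differ only in an ending like _2 or _b are one class to them, and where a whole thing is asked for, a point or a joint stands for the part that bears it (a point fixed in the world has none). Each returns a list of dicts, best first, with "confidence" (0 to 1); they miss things now and then, are a little off and sometimes report something else, mostly with a low value. They report only what shows in the picture. A call takes as long as a camera call. They do not tell look-alikes from the thing itself.
- eyes.outline_of(camera, thing): "mask" (480x640 bool, what is visible of it) and "rect" ([left, top, right, bottom] in pixels, round what is visible of it).
- eyes.tip_of(camera, thing): "at" ([column, row] in pixels: a listed point, or the origin of a listed thing).
The state is a dict: "time_s": time; "qpos": joint angles; "dq": joint speeds; "joint_torque": joint torques, N m; "position": TCP position; "eef_rot": TCP orientation; "contact_force": force on the tool from outside, world axes, zero at the start; "ft_torque": the same for the moment, N m; "finger_gap": finger opening in m; "grip_force": force on a finger pad.
Only numpy, scipy, OpenCV 4.12 (cv2) and the standard library are available. Lean on these libraries where they do the work, as an engineer would, in place of code of your own. Each camera call takes 0.05 s, during which the arm holds its last target. There are 200 camera calls.

## Task

Put the palm sugar away: lever the canister's tight lid up with the knife and swing it wide open, put all the palm sugar blocks into the canister, shut the lid fully, then swing the hook across until it is fully home in its catch on the lid. Leave the knife lying flat on the chopping board where it came from, and do not disturb the mortar, the spoon or the salad spinner.

Things in the scene. Friction and masses are not known exactly. Their poses are not given: they have to be found in the camera images.
- canister: Fixed steel canister, 150 (x) x 240 (y) x 80 mm high, walls and floor 5 mm. Origin: centre of its underside; its front is its -x side. Along the front a ledge juts out to x = -101 mm, top at z = 72 mm; 8 mm above it is the lid's lip (to x = -91 mm). A blade slides in on the ledge under the lip, 16 mm deep, up to the front wall at x = -75 mm.
- lid_panel: The lid: steel plate 166 x 240 x 8 mm, turning with joint lid. Origin: middle of the rear edge on the hinge line, underside; the plate reaches to its x = -166 mm, underside z = 0, top z = 8 mm. On its top at x = -112 to -144, y = -82 to -98 mm stands the hook's catch, a small bracket open to the front, top at z = 31 mm.
- lid_lip (a point): Middle of the lower front edge of the lid's lip (canister frame x = -91, y = 0, z = 80 mm when shut). Axes of the lid plate.
- lid_axis (a point): Middle of the hinge line of the lid, fixed on the canister at x = +75, y = 0, z = 80 mm of its frame; the hinge runs along the canister's y.
- lid (a joint): Angle of the lid: 0 shut, growing as the front edge rises, stop at 1.65 (just past upright). The hinge is stiff (about 0.3 N m) and the lid stays wherever it is left.
- hook (a joint): Angle of the swing hook about its upright pivot: 0 fully home in the catch (its end stop), growing anticlockwise seen from above as it opens towards the robot, up to 2.4. It stays where it is left. At 0 the arm lies along the canister's +y above the lid's front; at 1.57 it points to the canister's -x.
- hook_pivot (a point): Pivot axis of the hook, on a bracket at the canister's front right corner: x = -55, y = -140, z = 97 mm in the canister's frame.
- hook_knob (a point): On the axis of the hook's upright round knob, 120 mm above the counter: a good height to grip. Knob 16 mm across, z = 102 to 138 mm, 95 mm from the pivot axis. The hook's arm is 10 x 10 mm, z = 92 to 102 mm; the shut lid's top is at z = 88 mm.
- board: Fixed wooden chopping board, 260 (x) x 160 (y) x 18 mm. Origin: centre of its underside.
- knife: Loose spreading knife, lying flat, pointing along its +x: black handle from x = -100 to +12 mm, 16 mm wide, 18 mm thick; flat steel blade from there to x = +90 mm, 20 mm wide, 3 mm thick, flush with the underside of the handle. Origin: on the underside, 90 mm behind the tip, a good place to grip it. 90 g.
- knife_tip (a point): Tip of the knife's blade, at mid thickness.
- tray: Fixed flat aluminium tray without a rim, 270 (x) x 230 (y) x 6 mm. Origin: centre of its underside. The blocks lie on it.
- sugar1: Loose block of palm sugar, 80 (x) x 46 (y) x 30 mm high, about 120 g, rounded edges. Origin: centre of its underside. Two to four of the four are present.
- sugar2: Loose block of palm sugar, 80 (x) x 46 (y) x 30 mm high, about 120 g, rounded edges. Origin: centre of its underside. Two to four of the four are present.
- sugar3: Loose block of palm sugar, 80 (x) x 46 (y) x 30 mm high, about 120 g, rounded edges. Origin: centre of its underside. Two to four of the four are present.
- sugar4: Loose block of palm sugar, 80 (x) x 46 (y) x 30 mm high, about 120 g, rounded edges. Origin: centre of its underside. Two to four of the four are present.
- mortar: Clay mortar with the pestle leaning in it, 170 mm across, 120 mm high (pestle to 215 mm). Origin: centre of its underside. Leave alone.
- spinner: Plastic salad spinner, 224 mm across, 160 mm high. Origin: centre of its underside. Leave alone.
- spoon: White ceramic spoon, 135 mm long, lying on the counter. Origin: near its middle, underside. Leave alone.
Things that resemble listed ones, but are neither listed nor needed, are in the scene too. Leave any green look-alike of the sugar3 alone. What is shaped like the sugar4 but green is not meant.

How it is judged:
By the outcome, as a careful person would: the job done as asked, in the order asked, and still so for the second after the job is handed in, with the robot touching nothing.
Of sugar1, sugar2, sugar3, sugar4 only 2 to 4 are there at a start; the rules pass over those that are not, and their reading is None.
At some moment in a run one of sugar1, sugar2, sugar3, sugar4 may be knocked a few centimetres aside while the robot is not near it.
Once in a run the grip may slacken for a moment while it holds something.
It also fails if it takes over 210 s, if anything falls off the work surface, if the arm or the gripper's body presses on something with over 40 N, if the wrist force passes 120 N, or if a joint passes its speed limit or range.

## Working session

There is one attempt and no reset: what is moved stays moved. The work goes in short steps, Python scripts to look and compute and a tool call to move; the robot and the scene stay as the last step left them, time stands still between calls to the robot, and variables do not carry over. Pictures are saved under pics/ and viewed, at most 14 in all, crops included, and the job is handed in when it is done.

Besides the shell and the picture viewer there is one more tool, called after ">>>" as name(argument=value, ...) on one line, values as JSON. arm_command: Moves the arm, as the interface text tells. Its arguments: {"type":"object","properties":{"plan":{"type":"array"},"claw":{"type":"number"},"force":{"type":"number"}},"required":["plan"]}

```bash
mkdir -p pics
cat > h.py <<'E'
import numpy as np, cv2
from scipy.spatial.transform import Rotation as R
from station import r, eyes, hand_in
def cam(name):
    s=r.state(); d=eyes.read_camera(name)
    if name=="wrist":
        T=np.eye(4); T[:3,:3]=R.from_rotvec(s["eef_rot"]).as_matrix(); T[:3,3]=s["position"]
        d["T"]=T@d["hand_eye"]
    else:
        W=np.eye(4); W[:3,:3]=R.from_rotvec(np.ravel(d["rvec"])).as_matrix(); W[:3,3]=np.ravel(d["tvec"])
        d["T"]=np.linalg.inv(W)
    return d
def ray(d,px):
    v=np.linalg.inv(d["intrinsics"])@[px[0],px[1],1.]
    return d["T"][:3,3], d["T"][:3,:3]@v
def atz(d,px,z):
    o,v=ray(d,px); return o+v*(z-o[2])/v[2]
def cloud(d,mask=None):
    z=d["range_z"]; m=(z>0) if mask is None else (mask&(z>0))
    vv,uu=np.nonzero(m); zz=z[m]
    p=np.linalg.inv(d["intrinsics"])@np.stack([uu*zz,vv*zz,zz])
    return (d["T"][:3,:3]@p).T+d["T"][:3,3]
def pt(d,px,k=2):
    c,w=int(round(px[0])),int(round(px[1]))
    z=d["range_z"][max(0,w-k):w+k+1,max(0,c-k):c+k+1]; z=z[z>0]
    if not len(z): return None
    o,v=ray(d,px); return o+v*np.median(z)
def save(d,n,crop=None,scale=1):
    im=d["image"][:,:,::-1]
    if crop: im=im[crop[1]:crop[3],crop[0]:crop[2]]
    cv2.imwrite("pics/"+n,cv2.resize(im,None,fx=scale,fy=scale))
def rect(P):
    (c,s,a)=cv2.minAreaRect(P[:,:2].astype(np.float32)*1000); return np.round(c,1),np.round(s,1),round(a,1)
np.set_printoptions(precision=4,suppress=True)
E
python3 - <<'E'
from h import *
print(r.state(), r.grip_point_offset)
D={}
for n in ("scene","side"):
    d=cam(n); save(d,n+"0.png"); print(n,d["T"][:3,3])
    for t in ["canister","lid_panel","lid_lip","lid_axis","hook_pivot","hook_knob","hook","board","knife","knife_tip","tray","sugar1","mortar","spinner","spoon"]:
        o=eyes.tip_of(n,t)
        for q in o[:6]:
            if q["confidence"]>.3: print(t,round(q["confidence"],2),np.round(q["at"],1),pt(d,q["at"]))
E
```

```text
{'time_s': 0.0, 'qpos': array([-1.1936,  0.1245,  1.6517,  0.    ,  1.3675, -0.0826]), 'dq': array([ 0.0006, -0.0005,  0.0013,  0.0014, -0.0027,  0.0008]), 'joint_torque': array([ -0.0005, -42.3617, -36.5449,  -0.    ,   0.007 ,  -0.    ]), 'position': array([ 0.2882, -0.5819,  0.2301]), 'eef_rot': array([-3.0569, -0.7155,  0.0005]), 'contact_force': array([-0.2771,  0.8564, -0.8464]), 'ft_torque': array([ 0.0324, -0.0138,  0.0301]), 'grip_force': 0.0, 'finger_gap': 0.08579539773469194} 0.0187
scene [ 1.2763 -0.6317  0.9942]
lid_panel 0.71 [381.8 273.4] [ 0.6988 -0.0221  0.0847]
lid_lip 0.72 [341.4 238.2] [ 0.5421 -0.0298  0.087 ]
lid_lip 0.55 [431.9 203.5] [0.5225 0.3415 0.0182]
lid_axis 0.93 [385.3 273.6] [ 0.7028 -0.0138  0.0823]
hook_pivot 0.58 [307.7 264.7] [ 0.5811 -0.1653  0.1004]
hook_knob 0.86 [275.3 238.9] [ 0.3935 -0.1486  0.0321]
hook_knob 0.31 [307.7 263.8] [ 0.5799 -0.1644  0.102 ]Traceback (most recent call last):
  File "<stdin>", line 7, in <module>
ValueError: it knows: board, canister, hook_knob, hook_pivot, knife, knife_tip, lid_axis, lid_lip, lid_panel, mortar, spinner, spoon, sugar, tray
```

Run:
```python
from h import *
for n in ("scene","side"):
    d=cam(n); save(d,n+"0.png"); print(n,d["T"][:3,3])
    for t in ["canister","lid_panel","lid_lip","lid_axis","hook_pivot","hook_knob","board","knife","knife_tip","tray","sugar","mortar","spinner","spoon"]:
        o=eyes.tip_of(n,t)
        for q in o[:6]:
            if q["confidence"]>.3: print(t,round(q["confidence"],2),np.round(q["at"],1),pt(d,q["at"]))
    np.savez("pics/"+n+".npz",**d)
```

```text
scene [ 1.2763 -0.6317  0.9942]
canister 0.85 [358.5 278.4] [ 0.6794 -0.081   0.086 ]
lid_panel 0.9 [383.6 276.2] [ 0.7046 -0.0205  0.0786]
lid_lip 0.66 [341.4 234.9] [ 0.5316 -0.0219  0.0867]
lid_axis 0.66 [383.2 271.6] [ 0.6967 -0.0159  0.0856]
hook_pivot 0.9 [309.1 265.6] [ 0.5832 -0.1625  0.0973]
hook_knob 0.66 [275.9 239.3] [ 0.4818 -0.1952  0.126 ]
board 0.83 [430.7 201.8] [0.5133 0.3456 0.0169]
board 0.56 [383.3 274.5] [ 0.7029 -0.0206  0.0834]
knife 0.59 [435.1 195.6] [0.5109 0.3638 0.0318]
knife_tip 0.9 [463.  207.3] [0.5922 0.4049 0.0208]
tray 0.88 [230.9 302.7] [ 0.5056 -0.3516  0.0062]
sugar 0.97 [201.2 299.3] [ 0.4763 -0.4153  0.0349]
sugar 0.96 [162.1 262.4] [ 0.2911 -0.444   0.025 ]
sugar 0.74 [230.  275.7] [ 0.4485 -0.3201  0.0366]
sugar 0.66 [283.7 252. ] [ 0.5054 -0.1882  0.0956]
sugar 0.6 [132.3 315.1] [ 0.4202 -0.5722  0.0284]
sugar 0.6 [218.3 243.1] [ 0.2905 -0.2785  0.0052]
mortar 0.96 [472.3 255.1] [0.7822 0.216  0.0809]
spinner 0.88 [313.8 361.2] [ 0.8349 -0.3233  0.138 ]
spoon 0.8 [420.  304.6] [0.7904 0.0352 0.0143]
spoon 0.6 [201.2 299.1] [ 0.476  -0.4151  
[... 523 characters left out ...]
ok_knob 0.69 [197.9 392.5] [0.5017 0.3731 0.0287]
hook_knob 0.67 [152.1 385. ] [0.593  0.4045 0.018 ]
board 0.84 [203.5 397.4] [0.4924 0.3701 0.0191]
knife 0.87 [197.4 392.1] [0.5028 0.3733 0.0291]
knife_tip 0.62 [154.1 384.8] [0.5883 0.4032 0.0204]
tray 0.7 [397.1 231.3] [ 0.5    -0.3483  0.0043]
sugar 0.97 [414.7 242.5] [ 0.4166 -0.2885  0.0299]
sugar 0.94 [430.2 227.6] [ 0.4234 -0.3919  0.0208]
sugar 0.61 [390.9 278.4] [ 0.3896 -0.1206  0.0295]
sugar 0.39 [465.  213.6] [0.1562 0.1075 0.3845]
mortar 0.89 [159.4 323.7] [0.6825 0.3074 0.0518]
spinner 0.66 [303.8 214.3] [ 0.701  -0.1929  0.066 ]
spoon 0.71 [223.7 270.7] [0.7528 0.0631 0.0104]
spoon 0.61 [415.  244.7] [ 0.4151 -0.2883  0.0239]
```

View pics/scene0.png

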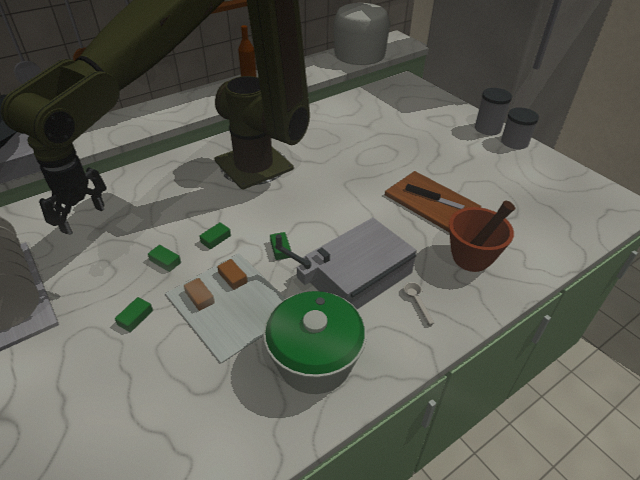

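View pics/side0.png

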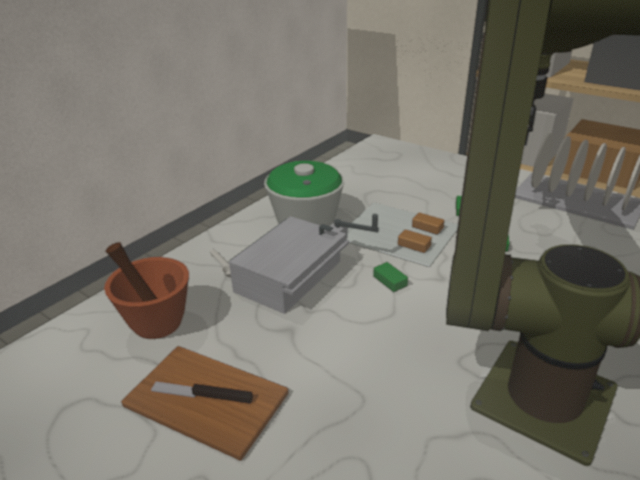

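The scene view shows two brown sugar blocks on the tray, at (199,292) and (232,273). There are four green look-alikes off it, at (163,257), (214,235), (133,314) and (280,245). The knife is at (435,197) on the board. The lid is shut and the hook is open, with its knob at (278,240). The side view agrees: the knife's tip is at (154,385), and there are two blocks on the tray.

Run:
```python
from h import *
C={}
for n in ("scene","side"):
    d=dict(np.load(f"pics/{n}.npz")); P=cloud(d); C[n]=P
    rgb=d["image"][d["range_z"]>0].astype(int)
    def sel(lo,hi): return np.all((P>lo)&(P<hi),1)
    m=sel([.45,-.25,.082],[.85,.2,.0915]); print(n,"lid",m.sum(),rect(P[m]),np.median(P[m,2]))
    m=sel([.35,.2,.012],[.68,.5,.023]); print("board",rect(P[m]),np.median(P[m,2]))
    m=sel([.35,.2,.0265],[.68,.5,.05]); print("handle",rect(P[m]),np.percentile(P[m,2],[5,50,95]))
    # blade: grey on the board
    sat=rgb.max(1)-rgb.min(1); m=sel([.35,.2,.016],[.68,.5,.026])&(sat<35)&(rgb.max(1)>90); print("blade",m.sum(),rect(P[m]),np.median(P[m,2]))
    m=sel([.3,-.6,.02],[.6,-.2,.06])&(rgb[:,0]-rgb[:,2]>25)&(rgb[:,0]>rgb[:,1]+15)
    Q=P[m]; _,l,c=cv2.kmeans(Q[:,:2].astype(np.float32),2,None,(3,50,1e-5),5,0)
    for k in (0,1):
        q=Q[l[:,0]==k]; print("sugar",len(q),rect(q[q[:,2]>.03]),np.percentile(q[:,2],[5,50,95]))
    m=sel([.4,-.3,.092],[.62,-.1,.15]); q=P[m]; print("hook",rect(q),rect(q[q[:,2]>.108]) if (q[:,2]>.108).sum()>5 else 0)
```

```text
scene lid 4553 (array([598.5, -41.5]), array([222.3, 286.6]), 2.6) 0.08728387831387185
board (array([501.2, 362.4]), array([258. , 170.3]), 9.7) 0.017175668533888633
handle (array([471.6, 349.5]), array([110.7,  24.7]), 25.9) [0.0276 0.0337 0.0378]
blade 108 (array([490.1, 400.6]), array([208.3,  82.1]), 9.2) 0.020553750771003854
sugar 425 (array([ 433.1, -307.6]), array([84. , 45.6]), 3.6) [0.027  0.0351 0.0383]
sugar 408 (array([ 445.2, -409.4]), array([81.3, 43.7]), 1.7) [0.0323 0.0355 0.0386]
hook (array([ 545.9, -162.2]), array([146.1,  66.7]), 44.1) (array([ 530.7, -144.6]), array([141.1,  32.4]), 36.6)
side lid 4428 (array([613.2, -68.6]), array([298.9, 368.7]), 20.7) 0.08760062119619799
board (array([497.3, 361.7]), array([262.3, 161.6]), 9.8) 0.01781228724037942
handle (array([554.6, 325.5]), array([ 79.6, 279.4]), 75.2) [0.0277 0.035  0.0447]
blade 518 (array([531.4, 314.6]), array([298.5, 132.9]), 36.4) 0.020171452389482813
sugar 354 (array([ 439.7, -407.9]), array([79.1, 49.9]), 5.1) [0.0221 0.0341 0.0374]
sugar 413 (array([ 426.3, -306.9]), array([79. , 46.6]), 3.5) [0.0213 0.0343 0.0377]
hook (array([ 538.1, -163.1]), array([145.9,  64.4]), 42.0) (array([ 526.8, -148. ]), array([142.5,  31.8]), 38.9)
```

>>> arm_command(plan=[[0.01, 0.02, 0.055, 0, 0, 0], [0.03, 0.045, 0.03, 0, 0, 0], [0.03, 0.045, 0.03, 0, 0, 0], [0.03, 0.045, 0.03, 0, 0, 0], [0.03, 0.045, 0.03, 0, 0, 0]])

```text
time_s: 2.48
position: [0.4191, -0.3809, 0.4075]
eef_rot: [3.059, 0.715, 0.001]
contact_force: [0.6, -0.1, -0.6]
finger_gap: 0.0855
grip_force: 0.0
```

Run:
```python
from h import *
d=cam("wrist"); save(d,"w1.png"); print(d["hand_eye"],r.state()["position"],d["T"])
P=cloud(d); rgb=d["image"][d["range_z"]>0].astype(int)
m=(P[:,2]>.028)&(P[:,2]<.045)&(rgb[:,0]>rgb[:,1]+15)
print(m.sum(),rect(P[m])if m.sum() else 0)
for q in eyes.outline_of("wrist","sugar"):
    Q=cloud(d,q["mask"]); Q=Q[Q[:,2]>.028]
    if len(Q)>50: print(q["confidence"],rect(Q),np.percentile(Q[:,2],[5,50,95]),d["image"][q["mask"]].mean(0))
```

```text
[[ 0.0001 -0.9628 -0.2703  0.0701]
 [ 1.      0.0003 -0.0008 -0.0002]
 [ 0.0008 -0.2703  0.9628 -0.1437]
 [ 0.      0.      0.      1.    ]] [ 0.4228 -0.377   0.4133] [[ 0.4435 -0.8629 -0.2421  0.4818]
 [-0.8963 -0.4271 -0.1196 -0.3496]
 [-0.0002  0.27   -0.9629  0.5512]
 [ 0.      0.      0.      1.    ]]
3167 (array([ 438.3, -358.7]), array([ 81.3, 151.8]), 7.1)
0.94 (array([ 408.8, -142.6]), array([45.6, 79.1]), 70.6) [0.0291 0.0309 0.0326] [25.7483 89.3291 41.2692]
0.91 (array([ 268.7, -430.1]), array([78.8, 45.4]), 20.9) [0.0289 0.0307 0.0322] [34.451  94.4709 45.8813]
0.87 (array([ 266.5, -275. ]), array([45.6, 78.5]), 14.0) [0.029  0.0307 0.0323] [32.4466 90.685  44.724 ]
0.76 (array([ 444.8, -408.7]), array([80. , 45.9]), 2.1) [0.0345 0.0367 0.0383] [117.1624  80.5273  47.3491]
0.73 (array([ 408.3, -566. ]), array([45.3, 79. ]), 26.2) [0.0289 0.0305 0.0321] [34.7137 92.193  45.7863]
0.58 (array([ 432.5, -306.9]), array([79.6, 46.1]), 3.7) [0.0347 0.0368 0.0385] [117.5981  80.1067  46.0113]
```

View pics/w1.png

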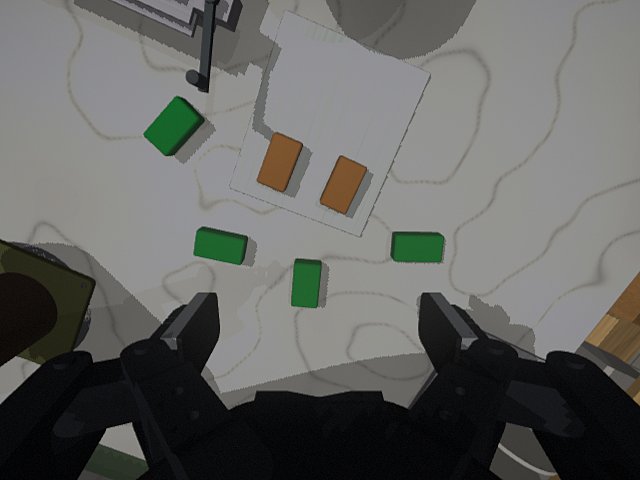

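Tray close-up: two brown blocks at (280,162) and (343,184), with nothing else on the tray. The green look-alikes lie on the counter, and the hook's arm and knob are at (197,76). Next I'll look over the canister.

>>> arm_command(plan=[[0.01, 0.06, 0.0, 0, 0, -5], [0.02, 0.055, 0.01, 0, 0, -5], [0.02, 0.055, 0.01, 0, 0, -5], [0.02, 0.055, 0.01, 0, 0, -5], [0.01, 0.055, 0.01, 0, 0, -6]])

```text
time_s: 3.2
position: [0.4987, -0.1014, 0.4456]
eef_rot: [-3.142, -0.003, 0.002]
contact_force: [0.2, 0.5, 1.1]
finger_gap: 0.0854
grip_force: 0.0
```

>>> arm_command(plan=[[0.0, 0.04, 0.0, 0, 0, 0], [0, 0, 0, 0, 0, 0], [0, 0, 0, 0, 0, 0]])

```text
time_s: 3.58
position: [0.4983, -0.0633, 0.4457]
eef_rot: [3.141, 0.009, -0.001]
contact_force: [0.2, 0.1, 0.2]
finger_gap: 0.0854
grip_force: 0.0
```

Run:
```python
from h import *
d=cam("wrist"); save(d,"w2.png"); print(r.state()["position"],r.state()["eef_rot"])
np.savez("pics/w2.npz",**d)
P=cloud(d)
for lo,hi in ((.082,.0925),(.065,.076)):
    m=(P[:,2]>lo)&(P[:,2]<hi)&(P[:,0]>.48)&(P[:,0]<.85)&(abs(P[:,1]+.03)<.115)
    print(m.sum(),rect(P[m]),np.median(P[m,2]))
m=(P[:,2]>.122)&(P[:,2]<.2)&(P[:,0]>.4)&(P[:,0]<.6)&(P[:,1]<-.13); print("knobtop",m.sum(),P[m].mean(0) if m.any() else 0)
for t in ["lid_lip","lid_axis","hook_pivot","hook_knob"]:
    for q in eyes.tip_of("wrist",t)[:3]: print(t,round(q["confidence"],2),np.round(q["at"],1),pt(d,q["at"]))
```

```text
[ 0.4984 -0.0636  0.4457] [ 3.1413  0.0073 -0.0015]
21173 (array([618.8, -25.8]), array([174.8, 232.7]), 3.7) 0.08890532185989652
907 (array([526.1, -29.5]), array([  8.9, 229.7]), 3.7) 0.07291072264500786
knobtop 142 [ 0.4862 -0.1873  0.1359]
lid_lip 0.64 [290.7 171. ] [ 0.5289 -0.0198  0.0733]
lid_lip 0.6 [411.4 206. ] [ 0.4882 -0.1879  0.1385]
lid_axis 0.88 [283.4  44.5] [ 0.6955 -0.0142  0.0881]
hook_pivot 0.87 [389.8 141. ] [ 0.5729 -0.1602  0.1046]
hook_pivot 0.61 [284.2  46.8] [ 0.6925 -0.0153  0.0895]
hook_knob 0.7 [409.4 207.7] [ 0.4859 -0.1853  0.1387]
```

View pics/w2.png

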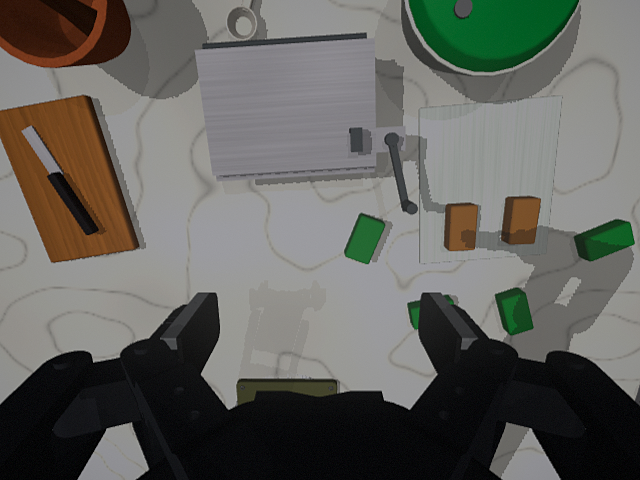

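The canister seen from above: lid edges at about (200,50)–(375,38) and (217,180)–(376,165), catch at (356,139), pivot at (390,140), knob at (410,207). The knife is at (60,180), with its tip at (28,130).

```bash
cat >> h.py <<'E'
def lidfit(P,zl=.0855,zh=.0915,yaw=3.7):
    a=np.radians(yaw)
    for _ in range(2):
        x=np.array([np.cos(a),np.sin(a)]); y=np.array([-x[1],x[0]])
        Q=P[(P[:,2]>zl)&(P[:,2]<zh)&(P[:,0]>.48)&(P[:,0]<.8)&(abs(P[:,1]+.03)<.14)]
        U,V=Q[:,:2]@x,Q[:,:2]@y
        b=np.arange(-.09,.09,.01)-.03+0; e=[]
        for t in b:
            k=abs(V-t)<.005
            if k.sum()>5: e.append((t,np.percentile(U[k],1),np.percentile(U[k],99)))
        e=np.array(e); f=np.polyfit(e[:,0],e[:,1],1)
        a+=-np.arctan(f[0])
    k=(U>np.median(e[:,1])+.03)&(U<np.median(e[:,1])+.13)&(V>-.3)
    uf,ub=np.median(e[:,1]),np.median(e[:,2])
    vl,vh=np.percentile(V[k],[.3,99.7])
    return np.degrees(a),uf,ub,vl,vh
E
python3 - <<'E'
from h import *
d=dict(np.load("pics/w2.npz")); P=cloud(d); rgb=d["image"][d["range_z"]>0].astype(int)
for D in ("w2","scene","side"): print(D,*np.round(lidfit(cloud(dict(np.load(f"pics/{D}.npz")))),4))
def sel(lo,hi): return np.all((P>lo)&(P<hi),1)
m=sel([.3,.2,.028],[.68,.45,.05])&(rgb.max(1)<80); print("handle",m.sum(),rect(P[m]),np.percentile(P[m,2],[5,50,95]))
sat=rgb.max(1)-rgb.min(1); m=sel([.42,.25,.0185],[.63,.42,.027])&(sat<30)&(rgb.max(1)>110); print("blade",m.sum(),rect(P[m]),np.median(P[m,2]))
m=sel([.3,.2,.012],[.68,.5,.022]); print("board",rect(P[m]),np.median(P[m,2]))
m=sel([.54,-.12,.1],[.65,-.08,.13]); print("catch",m.sum(),rect(P[m]))
for t in ["knife","knife_tip"]:
    for q in eyes.tip_of("wrist",t)[:3]: print(t,round(q["confidence"],2),np.round(q["at"],1),pt(d,q["at"]))
E
```

```text
w2 3.6914 0.5307 0.6987 -0.1987 0.0598
scene 3.672 0.5306 0.6947 -0.2025 0.0613
side 3.61 0.5251 0.6888 -0.1946 0.064
handle 839 (array([554.6, 333.8]), array([ 74.7, 266.8]), 79.4) [0.0294 0.0366 0.0387]
blade 587 (array([573.6, 392.9]), array([109.1,  46.6]), 3.9) 0.022230258994147767
board (array([501.6, 363.5]), array([260.6, 162.5]), 9.6) 0.01925310127146823
catch 284 (array([ 575., -112.]), array([31.7, 15.1]), 2.1)
knife 0.93 [ 63.  182.6] [0.505  0.3579 0.0326]
knife 0.71 [289.1 111.2] [ 0.6121 -0.0203  0.0891]
knife_tip 0.95 [ 26.9 130.8] [0.5861 0.4073 0.022 ]
```

```bash
cat >> h.py <<'E'
def knife(name,zmin=.026):
    d=cam(name)
    for q in eyes.outline_of(name,"knife")[:2]:
        P=cloud(d,q["mask"])
        if len(P)<60: continue
        P=P[(P[:,1]>.2)]
        if len(P)<60: continue
        H=P[P[:,2]>zmin]; dark=P
        print(name,round(q["confidence"],2),len(P),rect(P),"H",rect(H),np.percentile(P[:,2],[2,50,98]))
    for q in eyes.tip_of(name,"knife_tip")[:1]+eyes.tip_of(name,"knife")[:1]: print(round(q["confidence"],2),pt(d,q["at"]),atz(d,q["at"],.02))
E
python3 - <<'E'
from h import *
for n in ("wrist","scene","side"): knife(n)
E
```

```text
wrist 0.92 1549 (array([505.9, 367. ]), array([189.3,  22.5]), 26.0) H (array([471. , 349.6]), array([111.4,  16.7]), 24.6) [0.0201 0.0283 0.0386]
0.83 [0.5871 0.4048 0.0225] [0.5872 0.4068 0.02  ]
0.76 [0.5086 0.3614 0.0298] [0.5076 0.3688 0.02  ]
scene 0.6 409 (array([502.6, 375.9]), array([187.5,  47.8]), 23.6) H (array([471.5, 349.8]), array([109.2,  24.5]), 24.2) [0.0152 0.0237 0.0383]
0.67 [0.5862 0.4154 0.018 ] [0.5876 0.4133 0.02  ]
0.76 [0.5161 0.3606 0.0215] [0.5149 0.3621 0.02  ]
side 0.75 1104 (array([501.2, 364.7]), array([190.7,  23.4]), 25.3) H (array([465.6, 347.7]), array([111.8,  20.3]), 26.1) [0.0185 0.0273 0.0378]
0.55 [0.5937 0.4049 0.018 ] [0.5919 0.4059 0.02  ]
0.58 [0.5022 0.374  0.0205] [0.5026 0.3738 0.02  ]
```

>>> arm_command(plan=[[0.002, 0.06, -0.01, 0, 0, 5], [0.002, 0.06, -0.01, 0, 0, 5], [0.002, 0.06, -0.01, 0, 0, 5], [0.002, 0.06, -0.01, 0, 0, 5], [0.002, 0.06, -0.01, 0, 0, 5.2]])

```text
time_s: 5.15
position: [0.5082, 0.2395, 0.3962]
eef_rot: [3.063, 0.699, 0.001]
contact_force: [1.4, -0.8, 0.6]
finger_gap: 0.0856
grip_force: 0.0
```

>>> arm_command(plan=[[0.001, 0.05, -0.035, 0, 0, 0], [0.001, 0.05, -0.035, 0, 0, 0], [0.0, 0.032, -0.05, 0, 0, 0], [0.0, 0.0, -0.06, 0, 0, 0], [0.0, 0.0, -0.05, 0, 0, 0]])

```text
time_s: 5.78
position: [0.5095, 0.3698, 0.1635]
eef_rot: [3.063, 0.696, -0.002]
contact_force: [0.7, -0.1, -0.5]
finger_gap: 0.0857
grip_force: 0.0
```

>>> arm_command(plan=[[0.0, 0.0, 0, 0, 0, 0], [0, 0, 0, 0, 0, 0], [0, 0, 0, 0, 0, 0]])

```text
time_s: 6.15
position: [0.5123, 0.3705, 0.1704]
eef_rot: [-3.062, -0.694, -0.009]
contact_force: [-0.3, 0.5, 0.1]
finger_gap: 0.0855
grip_force: 0.0
```

Run:
```python
from h import *
s=r.state(); print(s["position"],s["eef_rot"],s["qpos"]); knife("wrist")
```

```text
[0.5123 0.3705 0.1704] [-3.062  -0.6937 -0.0091] [0.5412 0.1259 1.7527 0.0001 1.2568 1.6664]
wrist 0.62 4381 (array([501. , 364.9]), array([200.,  21.]), 25.9) H (array([470.2, 350.8]), array([111.6,  15.8]), 25.2) [0.0207 0.0235 0.0379]
0.73 [0.5905 0.4055 0.022 ] [0.5906 0.4055 0.02  ]
0.82 [0.5127 0.3697 0.037 ] [0.5089 0.3679 0.02  ]
```

>>> arm_command(plan=[[-0.002, -0.001, -0.06, 0, 0, 0], [0, 0, -0.05, 0, 0, 0], [0, 0, -0.025, 0, 0, 0], [0, 0, -0.0125, 0, 0, 0], [0, 0, 0, 0, 0, 0]])

```text
time_s: 6.98
position: [0.5084, 0.3685, 0.0187]
eef_rot: [3.064, 0.694, -0.001]
contact_force: [0.9, 0.3, 0.0]
finger_gap: 0.0857
grip_force: 0.0
```

>>> arm_command(plan=[[0, 0, 0, 0, 0, 0], [0, 0, 0, 0, 0, 0], [0, 0, 0, 0, 0, 0], [0, 0, 0, 0, 0, 0], [0, 0, 0, 0, 0, 0]], claw=0.05, force=100)

```text
time_s: 7.6
position: [0.5089, 0.3688, 0.0197]
eef_rot: [-3.063, -0.694, -0.002]
contact_force: [-1.6, -0.3, 3.9]
finger_gap: 0.0133
grip_force: 100.1
```

>>> arm_command(plan=[[0, 0, 0.05, 0, 0, 0], [0, 0, 0.05, 0, 0, 0], [-0.01, -0.04, 0.04, 0, 0, -2], [-0.015, -0.055, 0, 0, 0, -4], [-0.015, -0.055, 0, 0, 0, -4]])

```text
time_s: 8.22
position: [0.468, 0.2173, 0.1592]
eef_rot: [3.113, 0.423, 0.002]
contact_force: [0.2, -0.4, -1.0]
finger_gap: 0.0136
grip_force: 99.4
```

>>> arm_command(plan=[[-0.015, -0.055, 0, 0, 0, -4], [-0.015, -0.055, 0, 0, 0, -4], [-0.015, -0.055, 0, 0, 0, -4], [-0.015, -0.05, 0, 0, 0, 0], [-0.006, -0.037, 0, 0, 0, 0]])

```text
time_s: 8.85
position: [0.4012, -0.0351, 0.1583]
eef_rot: [3.14, 0.095, -0.0]
contact_force: [0.2, 0.5, -0.3]
finger_gap: 0.0133
grip_force: 99.4
```

>>> arm_command(plan=[[0, 0, -0.04, 0, 0, 0], [0, 0, 0, 0, 0, 0], [0, 0, 0, 0, 0, 0]])

```text
time_s: 9.22
position: [0.4026, -0.0333, 0.1194]
eef_rot: [-3.14, -0.098, -0.0]
contact_force: [-0.2, 0.2, -1.0]
finger_gap: 0.0133
grip_force: 99.4
```

Run:
```python
from h import *
d=cam("wrist"); save(d,"w3.png"); s=r.state(); print(s["position"],s["eef_rot"],s["finger_gap"])
for q in eyes.tip_of("wrist","knife_tip")[:2]: print("tip",q,pt(d,q["at"],1))
P=cloud(d); T=np.eye(4);T[:3,:3]=R.from_rotvec(s["eef_rot"]).as_matrix();T[:3,3]=s["position"]
Q=(P-T[:3,3])@T[:3,:3]
m=(abs(Q[:,1])<.02)&(Q[:,0]>.015)&(Q[:,0]<.12)&(abs(Q[:,2])<.02)
print(m.sum()); 
B=Q[m]; print("blade in tool: xmax",np.percentile(B[:,0],99.5)); 
for a in np.arange(.02,.1,.01):
    k=abs(B[:,0]-a)<.004
    if k.sum(): print(round(a,3),k.sum(),"y",np.percentile(B[k,1],[3,97]),"z",np.median(B[k,2]))
```

```text
[ 0.4032 -0.0333  0.12  ] [3.1397 0.0986 0.0024] 0.013689233368979696
tip {'at': [321.7, 92.9], 'confidence': 0.9} [ 0.4916 -0.028   0.1218]
8652
blade in tool: xmax 0.08959101939365074
0.02 761 y [-0.0104  0.0086] z -0.0016423456914593441
0.03 809 y [-0.0103  0.0084] z -0.0016283426458574472
0.04 840 y [-0.0102  0.0084] z -0.00158124374835819
0.05 912 y [-0.0104  0.0085] z -0.001583390374614808
0.06 940 y [-0.0102  0.0084] z -0.0015224859670522632
0.07 1000 y [-0.0103  0.0086] z -0.0015828136373994908
0.08 1100 y [-0.0102  0.0085] z -0.00153507479709269
0.09 548 y [-0.0101  0.0086] z -0.0014505217761322875
```

View pics/w3.png

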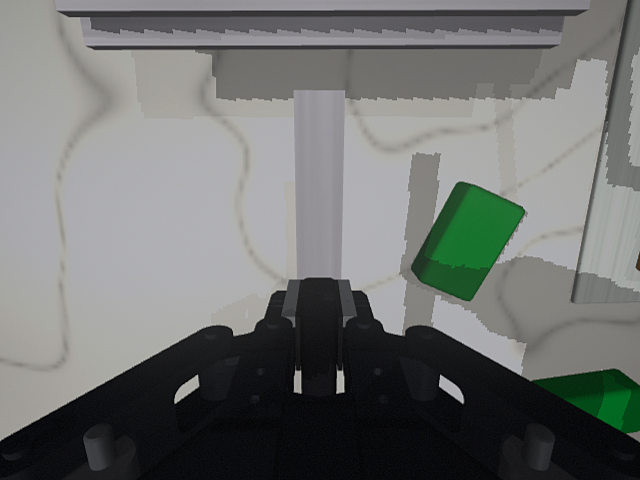

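The knife is held straight, with its blade tip at (320,90), pointing squarely at the ledge and lip at the top of the picture.

>>> arm_command(plan=[[0, 0, -0.03, 0, 0, 0], [0, 0, -0.0145, 0, 0, 0], [0, 0, 0, 0, 0, 0], [0, 0, 0, 0, 0, 0]])

```text
time_s: 9.82
position: [0.4032, -0.0335, 0.0753]
eef_rot: [3.14, 0.098, 0.002]
contact_force: [-0.1, -0.4, -0.7]
finger_gap: 0.0132
grip_force: 99.4
```

Run:
```python
from h import *
d=cam("wrist"); s=r.state(); print(s["position"],s["eef_rot"])
P=cloud(d); a=np.radians(3.7); u=P[:,:2]@[np.cos(a),np.sin(a)]; v=P[:,:2]@[-np.sin(a),np.cos(a)]
c=abs(v+.0595)<.008; l=(abs(v+.0595)>.015)&(abs(v+.0595)<.1)
for n,m in (("blade",c),("ledge",l)):
    for x in np.arange(.46,.56,.005):
        k=m&(abs(u-x)<.0025)&(P[:,2]>.05)
        if k.sum()>5: print(n,round(x,4),k.sum(),np.percentile(P[k,2],[10,50,90]))
print("tip u",u[c&(P[:,2]>.06)&(P[:,2]<.082)&(u<.515)].max())
```

```text
[ 0.4033 -0.0336  0.0755] [3.1397 0.0975 0.0029]
blade 0.46 470 [0.0768 0.0777 0.0786]
blade 0.465 492 [0.0769 0.0777 0.0784]
blade 0.47 492 [0.0769 0.0777 0.0785]
blade 0.475 531 [0.0769 0.0777 0.0785]
blade 0.48 547 [0.0769 0.0777 0.0786]
blade 0.485 539 [0.0768 0.0777 0.0786]
blade 0.49 357 [0.0768 0.0777 0.0785]
blade 0.52 858 [0.0672 0.0726 0.0739]
blade 0.525 18 [0.0715 0.0721 0.0725]
ledge 0.515 13 [0.0673 0.0713 0.0742]
ledge 0.52 9068 [0.0675 0.0726 0.0738]
ledge 0.525 198 [0.0716 0.0724 0.0729]
tip u 0.49060888901396965
```

>>> arm_command(plan=[[0.015, 0.001, 0, 0, 0, 0], [0.015, 0.001, 0, 0, 0, 0], [0.01, 0.001, 0, 0, 0, 0], [0.006, 0, 0, 0, 0, 0], [0.003, 0, 0, 0, 0, 0]])

```text
time_s: 10.5
position: [0.4516, -0.0305, 0.0744]
eef_rot: [3.14, 0.097, -0.0]
contact_force: [0.2, 0.5, -1.2]
finger_gap: 0.014
grip_force: 80.1
```

>>> arm_command(plan=[[0.001, 0, 0, 0, 0, 0], [0.001, 0, 0, 0, 0, 0], [0, 0, 0, 0, 0, 0]])

```text
time_s: 10.88
position: [0.4533, -0.0305, 0.0743]
eef_rot: [-3.14, -0.097, 0.0]
contact_force: [-0.1, 0.5, -1.2]
finger_gap: 0.0136
grip_force: 102.4
```

>>> arm_command(plan=[[0, 0, -0.0015, 0, 0, 0], [0, 0, -0.0048, 0.26, -4, 0], [0.0005, 0, -0.0048, 0.26, -4, 0], [0.001, 0, -0.0047, 0.26, -4, 0], [0.0012, 0, -0.0047, 0.26, -4, 0]])

```text
time_s: 11.5
position: [0.4569, -0.0306, 0.0548]
eef_rot: [-3.1, -0.096, -0.443]
contact_force: [-0.9, 2.2, 3.9]
finger_gap: 0.0136
grip_force: 103.3
```

>>> arm_command(plan=[[0, 0, 0, 0, 0, 0], [0, 0, 0, 0, 0, 0]])

```text
time_s: 11.75
position: [0.4557, -0.0306, 0.0542]
eef_rot: [-3.101, -0.096, -0.434]
contact_force: [-7.7, 0.1, 5.8]
finger_gap: 0.0133
grip_force: 103.8
```

```bash
cat >> h.py <<'E'
def lid(names=("scene","side")):
    a=np.radians(3.7)
    for n in names:
        d=cam(n); P=cloud(d); u=P[:,:2]@[np.cos(a),np.sin(a)]; v=P[:,:2]@[-np.sin(a),np.cos(a)]
        m=(v>-.12)&(v<.05)&(u<.71)&(u>.5)&(P[:,2]>.083)&(P[:,2]<.3)
        k=m&(u>.6)&(u<.69); f=np.polyfit(u[k],P[k,2],1); print(n,"lid slope deg",-np.degrees(np.arctan(f[0])),k.sum(),"front z",np.polyval(f,.5305))
E
python3 - <<'E'
from h import *
lid(); s=r.state(); print(s["position"],s["eef_rot"],s["contact_force"])
E
```

```text
scene lid slope deg 0.3130666125806781 1648 front z 0.08850415661217405
side lid slope deg 0.5447862750691551 1507 front z 0.0891330438701479
[ 0.4557 -0.0306  0.0542] [-3.1007 -0.0963 -0.4333] [-7.4004 -0.288   5.7773]
```

>>> arm_command(plan=[[-0.001, 0, -0.0046, 0.26, -4, 0], [0.0015, 0, -0.0045, 0.26, -4, 0], [0.0018, 0, -0.0044, 0.26, -4, 0], [0, 0, 0, 0, 0, 0], [0, 0, 0, 0, 0, 0]])

```text
time_s: 12.48
position: [0.4615, -0.0315, 0.0443]
eef_rot: [-3.03, -0.093, -0.767]
contact_force: [-7.7, -1.2, 15.4]
finger_gap: 0.0136
grip_force: 109.3
```

Run:
```python
from h import *
lid(); s=r.state(); print(s["position"],s["eef_rot"],s["contact_force"])
d=cam("side"); save(d,"s2.png",(200,180,440,340),3)
```

```text
scene lid slope deg 1.386137635022367 1658 front z 0.09147035909751919
side lid slope deg 1.3763854197963534 1483 front z 0.09154846233752215
[ 0.4615 -0.0315  0.0443] [-3.0301 -0.0935 -0.7665] [-7.8352 -1.2968 15.6579]
```

View pics/s2.png

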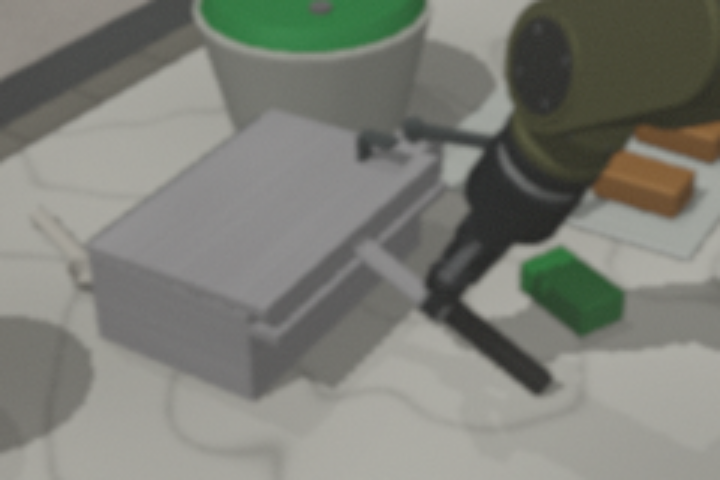

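The side crop shows the blade tilted under the lip at (365,250). The lid has come up a little, and the handle's butt at (545,385) is close to the counter. I'll stop tilting and lift instead.

>>> arm_command(plan=[[0, 0, 0.006, 0, 0, 0], [0, 0, 0.004, 0, 0, 0], [0, 0, 0.004, 0, 0, 0], [0, 0, 0.004, 0, 0, 0], [0, 0, 0, 0, 0, 0]])

```text
time_s: 13.25
position: [0.4582, -0.0304, 0.0583]
eef_rot: [-3.031, -0.094, -0.757]
contact_force: [-0.1, 0.0, -2.5]
finger_gap: 0.0134
grip_force: 106.8
```

```bash
cat >> h.py <<'E'
def held():
    s=r.state(); print(s["position"],s["eef_rot"],s["contact_force"],s["finger_gap"])
    d=cam("wrist"); P=cloud(d); T=np.eye(4);T[:3,:3]=R.from_rotvec(s["eef_rot"]).as_matrix();T[:3,3]=s["position"]
    Q=(P-T[:3,3])@T[:3,:3]
    m=(abs(Q[:,1])<.008)&(Q[:,0]>.02)&(Q[:,0]<.1)&(abs(Q[:,2])<.03); B=Q[m]
    for a in np.arange(.02,.1,.02):
        k=abs(B[:,0]-a)<.004
        if k.sum(): print(round(a,3),k.sum(),"z",np.median(B[k,2]),"y",np.median(B[k,1]))
    return d
E
python3 - <<'E'
from h import *
lid(); held()
E
```

```text
scene lid slope deg 6.1019763790005275 1759 front z 0.10510483995143258
side lid slope deg 6.351875066530185 1359 front z 0.1054896352681404
[ 0.4583 -0.0304  0.0582] [-3.0305 -0.094  -0.7567] [-0.6259  0.7168 -2.4987] 0.013617444225529839
0.02 303 z -0.0015867182549881105 y -0.0002592226935919412
0.04 673 z -0.0008433322873246444 y 0.00016461035770633543
0.06 735 z 0.000144896293989854 y 0.00013461296078607244
0.08 827 z 0.0010892966854996779 y 0.00010545733431379993
```

>>> arm_command(plan=[[0.008, 0.0005, 0.0174, 0, 0, 0], [0.008, 0.0005, 0.0174, 0, 0, 0], [0.012, 0.0008, 0.0156, 0, 0, 0], [0.012, 0.0008, 0.0156, 0, 0, 0], [0, 0, 0, 0, 0, 0]])

```text
time_s: 14.02
position: [0.5014, -0.0282, 0.1279]
eef_rot: [-3.029, -0.094, -0.767]
contact_force: [0.3, -0.1, -1.3]
finger_gap: 0.0135
grip_force: 106.9
```

Run:
```python
from h import *
a=np.radians(3.7)
s=r.state(); print(s["position"],s["contact_force"],s["finger_gap"])
d=cam("scene"); P=cloud(d); u=P[:,:2]@[np.cos(a),np.sin(a)]; v=P[:,:2]@[-np.sin(a),np.cos(a)]
m=(v>-.06)&(v<.05)&(u<.705)&(u>.55)&(P[:,2]>.095)&(P[:,2]<.3); print(m.sum(),np.degrees(np.arctan(-np.polyfit(u[m],P[m,2],1)[0])))
```

```text
[ 0.5014 -0.0282  0.1279] [ 0.2712 -0.1195 -1.3077] 0.013484356025463495
2122 37.51932384866442
```

>>> arm_command(plan=[[0.015, 0.001, 0.0112, 0, 0, 0], [0.015, 0.001, 0.0112, 0, 0, 0], [0.017, 0.001, 0.006, 0, 0, 0], [0.017, 0.001, 0.006, 0, 0, 0], [0.0, 0.0, 0, 0, 0, 0]])

```text
time_s: 14.7
position: [0.5632, -0.0239, 0.159]
eef_rot: [-3.03, -0.094, -0.759]
contact_force: [0.1, 0.8, -2.1]
finger_gap: 0.0139
grip_force: 106.9
```

>>> arm_command(plan=[[0.016, 0.001, 0.003, 0, 0, 0], [0.016, 0.001, 0.003, 0, 0, 0], [0.013, 0.001, -0.001, 0, 0, 0], [0.013, 0.001, -0.001, 0, 0, 0], [0.0, 0.0, 0, 0, 0, 0]])

```text
time_s: 15.32
position: [0.6212, -0.0198, 0.1626]
eef_rot: [-3.03, -0.094, -0.757]
contact_force: [-0.1, 0.7, -1.7]
finger_gap: 0.0133
grip_force: 106.9
```

```bash
cat >> h.py <<'E'
def lidup(n="scene"):
    a=np.radians(3.7); d=cam(n); P=cloud(d); u=P[:,:2]@[np.cos(a),np.sin(a)]; v=P[:,:2]@[-np.sin(a),np.cos(a)]
    m=(v>-.16)&(v<.05)&(u<.76)&(u>.63)&(P[:,2]>.12)&(P[:,2]<.235)
    f=np.polyfit(P[m,2],u[m],1); print(n,m.sum(),"lid from vertical (+ past)",np.degrees(np.arctan(f[0])))
    return d
E
python3 - <<'E'
from h import *
s=r.state(); print(s["position"],s["contact_force"],s["finger_gap"])
d=lidup(); save(d,"sc3.png",(200,120,520,360),2.4); lidup("side")
E
```

```text
[ 0.6212 -0.0198  0.1626] [-0.1042  0.7039 -1.6805] 0.013267140190160282
scene 1872 lid from vertical (+ past) 4.477613897882899
side 2688 lid from vertical (+ past) 2.9809969864800774
```

View pics/sc3.png

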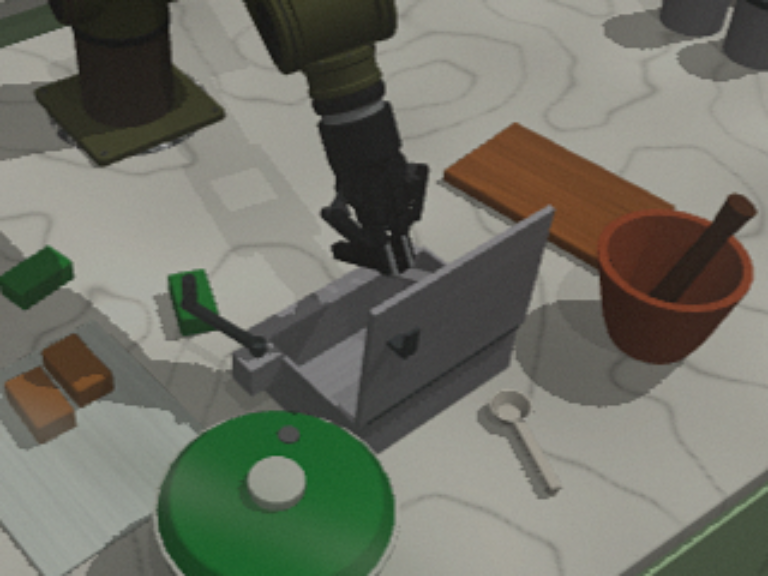

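The lid stands upright, just past vertical, and the canister is open. The blocks on the tray now lie close together, at crop (40,405) and (78,370), so one of them has been knocked. I'll return the knife first.

>>> arm_command(plan=[[-0.03, -0.002, 0.01, 0, 0, 0], [-0.035, -0.002, 0.01, -0.5, 8.5, 0], [-0.035, 0, 0.01, -0.5, 8.5, 0], [-0.03, 0.02, 0.0, -0.5, 8.5, 0], [0, 0.05, 0.0, 0, 0, 4]])

```text
time_s: 16.05
position: [0.4908, 0.0458, 0.1936]
eef_rot: [-3.129, -0.203, -0.071]
contact_force: [0.4, 0.3, -0.8]
finger_gap: 0.0134
grip_force: 106.9
```

>>> arm_command(plan=[[0, 0.055, 0, 0, 0, 4], [0, 0.055, 0, 0, 0, 4], [0.003, 0.055, 0, 0, 0, 4], [0.005, 0.055, 0, 0, 0, 4], [0.005, 0.055, 0, 0, 0, 2]])

```text
time_s: 16.68
position: [0.5033, 0.3229, 0.1929]
eef_rot: [-3.051, -0.693, -0.068]
contact_force: [0.9, -1.0, -0.7]
finger_gap: 0.0132
grip_force: 106.9
```

>>> arm_command(plan=[[0, 0.04, -0.03, 0, 0, 0], [0, 0, 0, 0, 0, 0], [0, 0, 0, 0, 0, 0]])

```text
time_s: 17.05
position: [0.5033, 0.3608, 0.1627]
eef_rot: [-3.052, -0.691, -0.066]
contact_force: [0.2, 0.0, -0.6]
finger_gap: 0.0136
grip_force: 106.9
```

Run:
```python
from h import *
held(); s=r.state(); M=R.from_rotvec(s["eef_rot"]).as_matrix(); print(M, "yaw",np.degrees(np.arctan2(M[1,0],M[0,0])),"pitch",np.degrees(np.arcsin(M[2,0])))
```

```text
[0.5033 0.3608 0.1627] [-3.0516 -0.691  -0.066 ] [ 0.2466  0.0036 -0.583 ] 0.01356731468408875
0.02 303 z -0.0023064131598449123 y 0.0003087225155859208
0.04 682 z -0.001470542879749387 y -0.00013875914494766226
0.06 752 z -0.0007005847664367821 y 0.0002696720836967052
0.08 838 z 0.00015168632084134725 y -0.0001496018035168045
[[ 0.9019  0.4301  0.0395]
 [ 0.4295 -0.9028  0.0218]
 [ 0.0451 -0.0027 -0.999 ]] yaw 25.465654917528706 pitch 2.5829106530900603
```

>>> arm_command(plan=[[0.0055, 0.008, -0.055, 0, 0, 0], [0, 0, -0.05, 0, 0, 0], [0, 0, -0.025, 0, 0, 0], [0, 0, -0.012, 0, 0, 0], [0, 0, 0, 0, 0, 0]])

```text
time_s: 17.73
position: [0.5095, 0.3686, 0.0213]
eef_rot: [-3.052, -0.689, -0.067]
contact_force: [-0.0, -0.1, 0.4]
finger_gap: 0.0135
grip_force: 106.9
```

>>> arm_command(plan=[[0, 0, 0, 0, 0, 0], [0, 0, 0, 0, 0, 0]])

```text
time_s: 17.98
position: [0.5101, 0.3697, 0.0226]
eef_rot: [-3.05, -0.69, -0.071]
contact_force: [0.6, 0.1, -0.9]
finger_gap: 0.0133
grip_force: 106.9
```

>>> arm_command(plan=[[0, 0, -0.003, 0, 0, 0], [0, 0, 0, 0, 0, 0], [0, 0, 0, 0, 0, 0]])

```text
time_s: 18.35
position: [0.5097, 0.3696, 0.0189]
eef_rot: [-3.051, -0.691, -0.069]
contact_force: [0.0, 0.2, 6.2]
finger_gap: 0.0135
grip_force: 110.2
```

>>> arm_command(plan=[[0, 0, 0, 0, 0, 0], [0, 0, 0, 0, 0, 0], [0, 0, 0, 0, 0, 0]], claw=0.5, force=40)

```text
time_s: 18.73
position: [0.5083, 0.3687, 0.0169]
eef_rot: [-3.052, -0.691, -0.064]
contact_force: [-0.3, 0.1, -0.5]
finger_gap: 0.0425
grip_force: 0.0
```

>>> arm_command(plan=[[0, 0, 0.03, 0, 0, 0], [0, 0, 0.05, 0, 0, 0], [-0.01, -0.03, 0.055, 0, 0, 0], [-0.01, -0.04, 0.045, 0, 0, 0], [0, 0, 0, 0, 0, 0]])

```text
time_s: 19.35
position: [0.491, 0.2989, 0.2022]
eef_rot: [-3.05, -0.687, -0.08]
contact_force: [0.2, 0.4, -0.4]
finger_gap: 0.043
grip_force: 0.0
```

Run:
```python
from h import *
knife("wrist"); knife("side"); print(r.state()["position"])
d=cam("scene")
for q in eyes.outline_of("scene","sugar"):
    c=d["image"][q["mask"]].mean(0)
    if c[0]>c[1]:
        Q=cloud(d,q["mask"]); Q=Q[Q[:,2]>.028]; print(round(q["confidence"],2),rect(Q),np.percentile(Q[:,2],[5,50,95]))
```

```text
wrist 0.94 4222 (array([508.1, 357. ]), array([193.4,  46. ]), 26.6) H (array([475.6, 338.6]), array([109.1,  42.1]), 26.4) [0.0189 0.0234 0.038 ]
0.6 [0.5863 0.4068 0.0224] [0.5866 0.4074 0.02  ]
0.8 [0.5114 0.3646 0.036 ] [0.5096 0.3666 0.02  ]
side 0.93 1099 (array([499.8, 363.4]), array([189. ,  24.3]), 27.2) H (array([464.4, 347.3]), array([111.2,  19.7]), 26.5) [0.0182 0.0281 0.0377]
0.91 [0.5814 0.4089 0.0205] [0.5818 0.4087 0.02  ]
0.68 [0.5049 0.3749 0.0243] [0.5082 0.3727 0.02  ]
[0.4884 0.2997 0.1951]
0.68 (array([ 454. , -363.9]), array([46.9, 83.9]), 89.9) [0.0308 0.0351 0.0384]
0.59 (array([ 435. , -308.7]), array([79. , 43.1]), 3.9) [0.0305 0.0355 0.0385]
```

The knife is back, flat on the board. One block was knocked next to the other, leaving a gap of about 9 mm, which is too narrow for a finger. I'll look again, then push the knocked block clear.

>>> arm_command(plan=[[-0.01, -0.055, 0.01, -1.1, 2.3, 0], [-0.015, -0.058, 0.01, 0, 0, -5], [-0.015, -0.058, 0.01, 0, 0, -5], [-0.015, -0.058, 0.01, 0, 0, -5], [-0.015, -0.058, 0.01, 0, 0, -5]], claw=0)

```text
time_s: 20.48
position: [0.4184, 0.0111, 0.2472]
eef_rot: [-3.136, -0.148, 0.0]
contact_force: [0.7, 0.0, 0.1]
finger_gap: -0.0002
grip_force: 0.0
```

>>> arm_command(plan=[[-0.005, -0.06, 0, 0, 0, -2], [0, -0.06, 0, 0, 0, 0], [0, -0.06, 0, 0, 0, 0], [0, -0.06, 0, 0, 0, 0], [0, -0.06, 0, 0, 0, 0]])

```text
time_s: 21.1
position: [0.4139, -0.2895, 0.2469]
eef_rot: [-3.137, -0.095, 0.0]
contact_force: [0.8, 0.4, -0.2]
finger_gap: 0.0001
grip_force: 0.0
```

>>> arm_command(plan=[[-0.02, -0.05, 0, 0, 0, 0], [-0.015, -0.03, -0.02, 0, 0, 0], [0, 0, 0, 0, 0, 0], [0, 0, 0, 0, 0, 0]])

```text
time_s: 21.6
position: [0.3793, -0.3671, 0.2269]
eef_rot: [-3.137, -0.096, 0.001]
contact_force: [0.4, 0.1, 0.6]
finger_gap: -0.0001
grip_force: 0.0
```

```bash
cat >> h.py <<'E'
def sugars(n="wrist"):
    s=r.state(); M=R.from_rotvec(s["eef_rot"]).as_matrix(); print(s["position"],"yaw",np.degrees(np.arctan2(M[1,0],M[0,0])),M[:,2])
    d=cam(n); P=cloud(d); rgb=d["image"][d["range_z"]>0].astype(int)
    m=d["range_z"]>0; im=np.zeros(m.shape,np.uint8)
    k=(P[:,2]>.030)&(P[:,2]<.045)&(rgb[:,0]>rgb[:,1]+15)&(rgb[:,0]>60); vv,uu=np.nonzero(m); im[vv[k],uu[k]]=1
    nn,l=cv2.connectedComponents(im)
    for i in range(1,nn):
        q=P[(l[m]==i)]
        if len(q)>120: print(n,len(q),rect(q),np.percentile(q[:,2],[5,50,95]))
    return d
E
python3 - <<'E'
from h import *
sugars()
E
```

```text
[ 0.3793 -0.3671  0.2269] yaw 3.509497080534241 [-0.0007  0.0033 -1.    ]
wrist 4052 (array([ 453.4, -364.2]), array([79.3, 45.8]), 0.6) [0.0351 0.0368 0.0381]
wrist 3908 (array([ 431.8, -307.7]), array([79.2, 45.6]), 3.9) [0.035  0.0368 0.0381]
```

>>> arm_command(plan=[[0, 0.001, -0.06, 0, 0, 0], [0, 0, -0.06, 0, 0, 0], [0, 0, -0.055, 0, 0, 0], [0, 0, -0.033, 0, 0, 0], [0, 0, 0, 0, 0, 0]])

```text
time_s: 22.28
position: [0.3783, -0.3638, 0.0167]
eef_rot: [-3.133, -0.099, 0.006]
contact_force: [-0.2, -0.1, 0.2]
finger_gap: -0.0
grip_force: 0.0
```

>>> arm_command(plan=[[0.02, 0, 0, 0, 0, 0], [0.02, 0, 0, 0, 0, 0], [0.02, 0, 0, 0, 0, 0], [0.02, 0, 0, 0, 0, 0], [0.0, 0, 0, 0, 0, 0]])

```text
time_s: 22.9
position: [0.4611, -0.3666, 0.0194]
eef_rot: [-3.138, -0.099, -0.001]
contact_force: [-0.7, 1.2, 0.3]
finger_gap: 0.0001
grip_force: 0.0
```

>>> arm_command(plan=[[-0.02, 0, 0, 0, 0, 0], [-0.02, 0, 0.04, 0, 0, 0], [-0.02, 0.02, 0.06, 0, 0, 0], [0, 0.02, 0.06, 0, 0, 0], [0.0, 0, 0, 0, 0, 0]], claw=1)

```text
time_s: 23.52
position: [0.4009, -0.3294, 0.1806]
eef_rot: [3.135, 0.095, 0.01]
contact_force: [-0.3, -0.2, -0.3]
finger_gap: 0.0853
grip_force: 0.0
```

Run:
```python
from h import *
sugars(); sugars("scene")
```

```text
[ 0.4009 -0.3294  0.1806] yaw 3.4783344554537003 [ 0.0068 -0.005  -1.    ]
wrist 6157 (array([ 516.9, -361.8]), array([79.1, 46. ]), 3.6) [0.0349 0.0368 0.0381]
wrist 4805 (array([ 431.8, -307.4]), array([79.6, 45.5]), 3.6) [0.0352 0.0368 0.038 ]
[ 0.3999 -0.3286  0.1774] yaw 3.468383331309457 [ 0.0029 -0.0014 -1.    ]
scene 393 (array([ 432.3, -308.7]), array([83. , 45.4]), 4.2) [0.0318 0.0351 0.0382]
scene 433 (array([ 516.9, -362. ]), array([83. , 44.4]), 2.4) [0.0322 0.0355 0.0384]
```

>>> arm_command(plan=[[0.02, 0.012, -0.05, 0, 0, 0], [0.012, 0.009, -0.04, 0, 0, 0], [0, 0, 0, 0, 0, 0], [0, 0, 0, 0, 0, 0]])

```text
time_s: 24.12
position: [0.4316, -0.3072, 0.0845]
eef_rot: [-3.137, -0.095, 0.003]
contact_force: [0.2, -0.2, 0.1]
finger_gap: 0.0852
grip_force: 0.0
```

Run:
```python
from h import *
sugars()
```

```text
[ 0.4316 -0.3072  0.0845] yaw 3.4798855815445693 [-0.0018  0.0032 -1.    ]
wrist 13055 (array([ 516.8, -361.6]), array([79.6, 45.7]), 3.6) [0.0349 0.0368 0.038 ]
wrist 9187 (array([ 432.7, -307.7]), array([79.3, 45.7]), 3.7) [0.0351 0.0368 0.038 ]
```

>>> arm_command(plan=[[0.001, 0, -0.045, 0, 0, 0], [0, 0, -0.02, 0, 0, 0], [0, 0, -0.009, 0, 0, 0], [0, 0, 0, 0, 0, 0], [0, 0, 0, 0, 0, 0]])

```text
time_s: 24.8
position: [0.4342, -0.3079, 0.0124]
eef_rot: [-3.139, -0.096, -0.002]
contact_force: [1.0, -0.2, 0.1]
finger_gap: 0.0855
grip_force: 0.0
```

>>> arm_command(plan=[[0, 0, 0, 0, 0, 0], [0, 0, 0, 0, 0, 0], [0, 0, 0, 0, 0, 0], [0, 0, 0, 0, 0, 0]], claw=0.3, force=50)

```text
time_s: 25.3
position: [0.4338, -0.3073, 0.0115]
eef_rot: [-3.138, -0.096, -0.001]
contact_force: [-0.3, -0.5, 4.4]
finger_gap: 0.0452
grip_force: 53.6
```

>>> arm_command(plan=[[0, 0, 0.03, 0, 0, 0], [0, 0, 0.05, 0, 0, 0], [0, 0, 0.06, 0, 0, 0], [0, 0, 0.04, 0, 0, 0], [0, 0, 0, 0, 0, 0]])

```text
time_s: 25.92
position: [0.4349, -0.3082, 0.195]
eef_rot: [3.138, 0.096, 0.008]
contact_force: [-0.7, 0.1, -1.8]
finger_gap: 0.0452
grip_force: 53.1
```

>>> arm_command(plan=[[0.005, 0.055, 0, 0, 0, 0], [0.005, 0.055, 0, 0, 0, 0], [0.01, 0.055, 0, 0, 0, 0], [0.02, 0.055, 0, 0, 0, 0], [0.03, 0.05, 0, 0, 0, 0]])

```text
time_s: 26.55
position: [0.5021, -0.0348, 0.1885]
eef_rot: [-3.137, -0.096, 0.006]
contact_force: [-0.1, -1.4, -1.2]
finger_gap: 0.0451
grip_force: 53.0
```

>>> arm_command(plan=[[0.04, 0.04, 0, 0, 0, 0], [0.04, 0.022, -0.01, 0, 0, 0], [0.019, 0, -0.03, 0, 0, 0], [0, 0, 0, 0, 0, 0], [0, 0, 0, 0, 0, 0]])

```text
time_s: 27.18
position: [0.6011, 0.025, 0.1497]
eef_rot: [-3.137, -0.095, 0.005]
contact_force: [-0.2, -0.7, -0.3]
finger_gap: 0.0454
grip_force: 53.0
```

Run:
```python
from h import *
s=r.state(); print(s["position"],s["eef_rot"],s["finger_gap"])
d=cam("wrist"); save(d,"w4.png",None,.9); lidup()
```

```text
[0.6011 0.025  0.1497] [-3.1372 -0.0954  0.0051] 0.04536605101420067
scene 1945 lid from vertical (+ past) 6.535268926829662
```

View pics/w4.png

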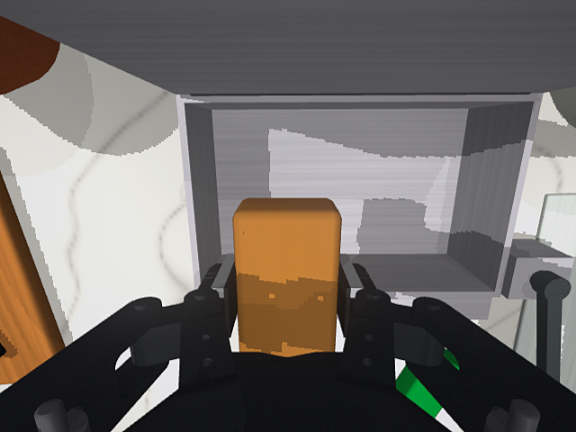

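The block hangs over the open canister: its outline is (233–342, 198–350), and the interior spans about (190–535, 100–290).

>>> arm_command(plan=[[0.003, 0, -0.04, 0, 0, 0], [0, 0, -0.04, 0, 0, 0], [0, 0, -0.03, 0, 0, 0], [0, 0, -0.015, 0, 0, 0], [0, 0, -0.008, 0, 0, 0]])

```text
time_s: 27.9
position: [0.6055, 0.0249, 0.0182]
eef_rot: [-3.137, -0.095, -0.001]
contact_force: [0.5, -0.4, -0.5]
finger_gap: 0.0451
grip_force: 53.0
```

>>> arm_command(plan=[[0, 0, 0, 0, 0, 0], [0, 0, 0, 0, 0, 0], [0, 0, 0, 0, 0, 0]], claw=0.65)

```text
time_s: 28.28
position: [0.6062, 0.0252, 0.019]
eef_rot: [-3.138, -0.096, -0.002]
contact_force: [0.1, 0.9, -0.2]
finger_gap: 0.0559
grip_force: 0.0
```

>>> arm_command(plan=[[0, 0, 0.04, 0, 0, 0], [-0.005, 0, 0.055, 0, 0, 0], [-0.02, -0.02, 0.055, 0, 0, 0], [-0.03, -0.045, 0.01, 0, 0, 0], [-0.02, -0.055, 0, 0, 0, 0]])

```text
time_s: 28.9
position: [0.5306, -0.0956, 0.1809]
eef_rot: [-3.139, -0.1, -0.007]
contact_force: [0.7, -0.3, -0.1]
finger_gap: 0.0557
grip_force: 0.0
```

>>> arm_command(plan=[[-0.02, -0.055, 0.01, 0, 0, 0], [-0.02, -0.055, 0, 0, 0, 0], [0, -0.06, 0, 0, 0, 0], [0, -0.06, 0, 0, 0, 0], [0, 0, 0, 0, 0, 0]], claw=1)

```text
time_s: 29.52
position: [0.4898, -0.3286, 0.1884]
eef_rot: [-3.139, -0.088, -0.0]
contact_force: [1.0, 0.7, -0.1]
finger_gap: 0.0855
grip_force: 0.0
```

Run:
```python
from h import *
sugars(); sugars("scene")
d=cam("scene"); save(d,"sc4.png",(260,200,440,320),4)
```

```text
[ 0.4898 -0.3286  0.1884] yaw 3.2295596449631625 [ 0.0001  0.0014 -1.    ]
wrist 4524 (array([ 517. , -362.1]), array([78.5, 46. ]), 3.3) [0.0351 0.0368 0.038 ]
[ 0.4899 -0.3266  0.1881] yaw 3.3297499308097813 [-0.0003  0.0027 -1.    ]
scene 426 (array([ 517.4, -362.1]), array([79.6, 43.3]), 2.6) [0.0323 0.0353 0.0386]
```

>>> arm_command(plan=[[0.014, -0.018, -0.05, 0, 0, 0], [0.013, -0.017, -0.05, 0, 0, 0], [0, 0, -0.03, 0, 0, 0], [0, 0, 0, 0, 0, 0], [0, 0, 0, 0, 0, 0]])

```text
time_s: 30.3
position: [0.5183, -0.3595, 0.0595]
eef_rot: [-3.139, -0.098, -0.002]
contact_force: [0.5, -0.5, -0.4]
finger_gap: 0.0855
grip_force: 0.0
```

>>> arm_command(plan=[[0, 0, -0.02, 0, 0, 0], [0, 0, -0.018, 0, 0, 0], [0, 0, -0.006, 0, 0, 0], [0, 0, 0, 0, 0, 0], [0, 0, 0, 0, 0, 0]])

```text
time_s: 30.92
position: [0.5175, -0.3602, 0.0141]
eef_rot: [-3.138, -0.096, 0.0]
contact_force: [0.1, 0.1, 0.3]
finger_gap: 0.0854
grip_force: 0.0
```

View pics/sc4.png

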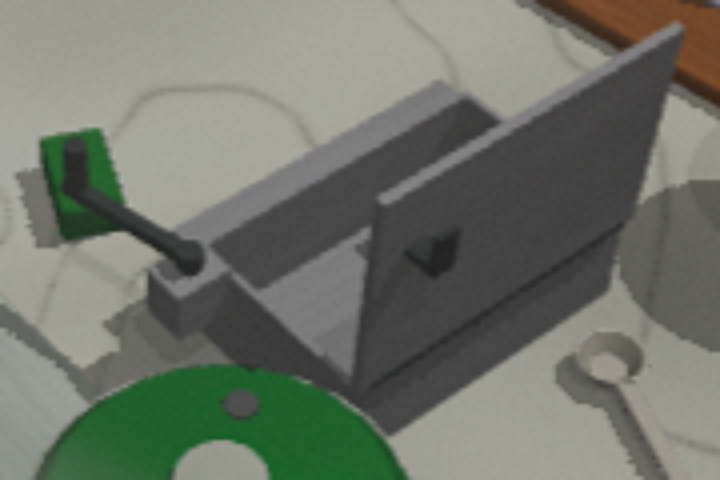

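The canister is open, with the lid hiding the block inside it. Next I'll grip the second block.

>>> arm_command(plan=[[0, -0.001, -0.003, 0, 0, 0], [0, 0, 0, 0, 0, 0], [0, 0, 0, 0, 0, 0], [0, 0, 0, 0, 0, 0], [0, 0, 0, 0, 0, 0]], claw=0.3, force=50)

```text
time_s: 31.55
position: [0.5175, -0.3611, 0.0112]
eef_rot: [-3.138, -0.096, 0.0]
contact_force: [0.4, -0.9, 2.4]
finger_gap: 0.0452
grip_force: 53.9
```

>>> arm_command(plan=[[0, 0, 0.03, 0, 0, 0], [0, 0, 0.05, 0, 0, 0], [-0.01, 0.01, 0.06, 0, 0, 0], [-0.02, 0.05, 0.04, 0, 0, 0], [-0.02, 0.05, 0, 0, 0, 0]])

```text
time_s: 32.17
position: [0.4699, -0.2546, 0.1923]
eef_rot: [3.139, 0.094, 0.009]
contact_force: [0.4, 0.3, -1.6]
finger_gap: 0.045
grip_force: 53.7
```

>>> arm_command(plan=[[0, 0.055, 0, 0, 0, 0], [0.01, 0.055, 0, 0, 0, 0], [0.04, 0.045, 0, 0, 0, 0], [0, 0, 0, 0, 0, 0]])

```text
time_s: 32.67
position: [0.5195, -0.0962, 0.1874]
eef_rot: [-3.136, -0.104, 0.002]
contact_force: [-0.5, -0.4, -1.7]
finger_gap: 0.0449
grip_force: 53.6
```

>>> arm_command(plan=[[0.04, 0.02, 0, 0, 0, 0], [0.04, 0.016, -0.02, 0, 0, 0], [0.008, 0, -0.02, 0, 0, 0], [0, 0, 0, 0, 0, 0], [0, 0, 0, 0, 0, 0]])

```text
time_s: 33.3
position: [0.6057, -0.064, 0.148]
eef_rot: [-3.137, -0.094, 0.002]
contact_force: [0.5, -0.1, -1.7]
finger_gap: 0.0449
grip_force: 53.5
```

Run:
```python
from h import *
s=r.state(); print(s["position"],s["eef_rot"],s["finger_gap"])
d=cam("wrist"); save(d,"w5.png",None,.8)
P=cloud(d); a=np.radians(3.7); u=P[:,:2]@[np.cos(a),np.sin(a)]; v=P[:,:2]@[-np.sin(a),np.cos(a)]
rgb=d["image"][d["range_z"]>0].astype(int)
k=(rgb[:,0]>rgb[:,1]+15)&(rgb[:,0]>60)&(u>.54)&(u<.7)&(v>-.17)&(v<.06)
for n,m in(("in",k&(P[:,2]<.06)),("held",k&(P[:,2]>.1))):
    if m.sum()>50: print(n,m.sum(),np.percentile(u[m]-.621,[1,99]),np.percentile(v[m]+.0595,[1,99]),np.percentile(P[m,2],[5,95]))
```

```text
[ 0.6057 -0.064   0.148 ] [-3.1375 -0.0942  0.0024] 0.04490259708529496
in 6347 [-0.0551  0.0231] [0.0235 0.0683] [0.0186 0.0371]
held 19805 [-0.0493  0.0191] [-0.0647 -0.0208] [0.1672 0.1747]
```

View pics/w5.png

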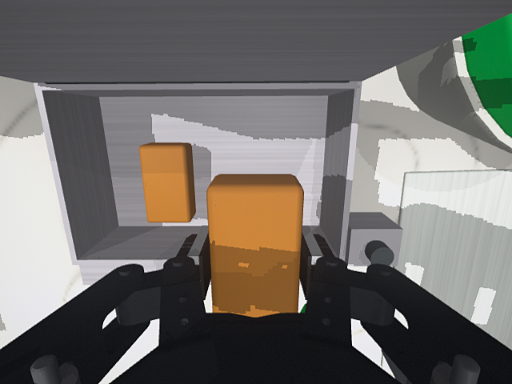

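The first block lies flat in the canister at (167,182), and the second hangs over the free space beside it at (255,245). I'll lower and release it.

>>> arm_command(plan=[[0.002, 0.001, -0.04, 0, 0, 0], [0, 0, -0.04, 0, 0, 0], [0, 0, -0.03, 0, 0, 0], [0, 0, -0.014, 0, 0, 0], [0, 0, -0.006, 0, 0, 0]])

```text
time_s: 33.98
position: [0.6088, -0.0626, 0.0185]
eef_rot: [-3.138, -0.095, -0.0]
contact_force: [0.0, -0.6, -0.8]
finger_gap: 0.0455
grip_force: 53.6
```

>>> arm_command(plan=[[0, 0, 0, 0, 0, 0], [0, 0, 0, 0, 0, 0], [0, 0, 0, 0, 0, 0]], claw=0.65)

```text
time_s: 34.35
position: [0.6095, -0.0624, 0.0193]
eef_rot: [-3.138, -0.096, -0.002]
contact_force: [0.4, 0.2, 1.0]
finger_gap: 0.0554
grip_force: 0.0
```

>>> arm_command(plan=[[0, 0, 0.04, 0, 0, 0], [-0.005, 0, 0.055, 0, 0, 0], [-0.04, 0.01, 0.055, 0, 0, 0], [-0.05, 0.02, 0.03, 0, 0, 0], [-0.03, 0, 0.0, 0, 0, 0]])

```text
time_s: 34.98
position: [0.4876, -0.0326, 0.1973]
eef_rot: [-3.139, -0.098, -0.011]
contact_force: [-0.1, -0.0, -0.3]
finger_gap: 0.0555
grip_force: 0.0
```

Run:
```python
from h import *
s=r.state(); print(s["position"],s["eef_rot"],s["finger_gap"])
d=cam("wrist"); save(d,"w6.png",None,.8)
P=cloud(d); a=np.radians(3.7); u=P[:,:2]@[np.cos(a),np.sin(a)]; v=P[:,:2]@[-np.sin(a),np.cos(a)]
rgb=d["image"][d["range_z"]>0].astype(int)
k=(rgb[:,0]>rgb[:,1]+15)&(rgb[:,0]>60)&(u>.54)&(u<.7)&(v>-.18)&(v<.06)&(P[:,2]<.1)
for n,m in(("L",k&(v>-.0495)),("R",k&(v<-.0495))):
    if m.sum()>50: print(n,m.sum(),np.percentile(u[m]-.621,[1,99]),np.percentile(v[m]+.0595,[1,99]),np.percentile(P[m,2],[5,95]))
m=(v>-.16)&(v<.04)&(P[:,2]>.12)&(u>.6)&(u<.8); print("lid",m.sum(),np.polyfit(P[m,2],u[m],1),P[m,2].max())
```

```text
[ 0.4876 -0.0326  0.1973] [-3.1388 -0.0981 -0.0106] 0.055546383928609666
L 5501 [-0.0566  0.0208] [0.0243 0.0685] [0.0339 0.0372]
R 5565 [-0.0569  0.0201] [-0.0628 -0.0178] [0.0335 0.0371]Traceback (most recent call last):
  File "<stdin>", line 9, in <module>
    raise TypeError("expected non-empty vector for x")
TypeError: expected non-empty vector for x
```

Both blocks lie flat inside. I'll go over the lid with the fingers closed and pull it shut from behind.

>>> arm_command(plan=[[-0.01, 0.005, 0.06, 0, 0, 0], [0.0, 0.005, 0.055, 0, 0, 0], [0.06, 0.005, 0.0, 0, 0, 0], [0.06, 0.006, 0.0, 0, 0, 0], [0.06, 0.0, 0.0, 0, 0, 0]], claw=0)

```text
time_s: 35.65
position: [0.6593, -0.0117, 0.3088]
eef_rot: [-3.138, -0.097, -0.002]
contact_force: [-0.0, -0.5, 1.6]
finger_gap: 0.0001
grip_force: 0.0
```

>>> arm_command(plan=[[0.06, 0, 0.0, 0, 0, 0], [0.033, 0, 0.0, 0, 0, 0], [0, 0, 0, 0, 0, 0], [0, 0, 0, 0, 0, 0]])

```text
time_s: 36.15
position: [0.7499, -0.0122, 0.3078]
eef_rot: [-3.137, -0.096, 0.002]
contact_force: [-0.1, -0.5, -0.2]
finger_gap: -0.0002
grip_force: 0.0
```

Run:
```python
from h import *
s=r.state(); print(s["position"],s["eef_rot"],s["qpos"],s["finger_gap"]); lidup(); lidup("side")
```

```text
[ 0.7499 -0.0122  0.3078] [-3.1373 -0.0959  0.0022] [-0.0887  0.3099  1.3072  0.0026  1.5262  1.4208] -0.00017677486871802242
scene 1826 lid from vertical (+ past) 4.025925678276314
side 2751 lid from vertical (+ past) 2.8433722714625027
```

>>> arm_command(plan=[[0, 0, -0.05, 0, 0, 0], [0, 0, -0.046, 0, 0, 0], [0, 0, 0, 0, 0, 0], [-0.02, -0.0013, 0, 0, 0, 0], [-0.018, -0.0012, 0, 0, 0, 0]])

```text
time_s: 36.88
position: [0.713, -0.0147, 0.2161]
eef_rot: [-3.138, -0.096, -0.008]
contact_force: [2.0, 0.1, -0.1]
finger_gap: -0.0
grip_force: 1.1
```

>>> arm_command(plan=[[-0.018, -0.0012, -0.002, 0, 0, 0], [-0.0165, -0.001, -0.004, 0, 0, 0], [-0.0165, -0.001, -0.004, 0, 0, 0], [-0.015, -0.001, -0.008, 0, 0, 0], [-0.015, -0.001, -0.008, 0, 0, 0]])

```text
time_s: 37.5
position: [0.6328, -0.0201, 0.1911]
eef_rot: [-3.138, -0.096, -0.012]
contact_force: [2.6, 0.3, 0.2]
finger_gap: 0.0001
grip_force: 0.8
```

Run:
```python
from h import *
s=r.state(); print(s["position"],s["contact_force"]); a=np.radians(3.7)
d=cam("scene"); P=cloud(d); u=P[:,:2]@[np.cos(a),np.sin(a)]; v=P[:,:2]@[-np.sin(a),np.cos(a)]
m=(v>-.15)&(v<-.09)&(u<.705)&(u>.55)&(P[:,2]>.11)&(P[:,2]<.25); print(m.sum(),np.degrees(np.arctan(-np.polyfit(u[m],P[m,2],1)[0])))
```

```text
[ 0.6328 -0.0201  0.1911] [2.611  0.3185 0.2449]
1123 53.493993267696105
```

>>> arm_command(plan=[[-0.012, -0.001, -0.015, 0, 0, 0], [-0.012, -0.001, -0.015, 0, 0, 0], [-0.009, -0.0005, -0.0146, 0, 0, 0], [-0.009, -0.0005, -0.0146, 0, 0, 0], [-0.004, 0, -0.013, 0, 0, 0]])

```text
time_s: 38.17
position: [0.5849, -0.0231, 0.1134]
eef_rot: [-3.138, -0.096, 0.001]
contact_force: [-0.1, -0.9, 0.9]
finger_gap: -0.0
grip_force: 0.7
```

>>> arm_command(plan=[[-0.012, 0, -0.009, 0, 0, 0], [-0.015, -0.001, -0.006, 0, 0, 0], [0, 0, -0.006, 0, 0, 0], [0, 0, 0, 0, 0, 0]])

```text
time_s: 38.67
position: [0.5577, -0.0238, 0.0922]
eef_rot: [-3.137, -0.096, 0.003]
contact_force: [0.8, -0.6, 1.0]
finger_gap: -0.0001
grip_force: 0.0
```

Run:
```python
from h import *
s=r.state(); print(s["position"],s["contact_force"]); lid()
```

```text
[ 0.5577 -0.0238  0.0922] [ 0.8488 -0.6262  0.9836]
scene lid slope deg 1.2566475611355246 1664 front z 0.09116573471242612
side lid slope deg 1.494533085451926 1408 front z 0.09174322402448301
```

>>> arm_command(plan=[[-0.01, -0.001, -0.002, 0, 0, 0], [0, 0, -0.002, 0, 0, 0], [0, 0, -0.001, 0, 0, 0], [0, 0, 0, 0, 0, 0]])

```text
time_s: 39.28
position: [0.5482, -0.0249, 0.088]
eef_rot: [-3.137, -0.096, 0.001]
contact_force: [-2.0, 0.6, 2.4]
finger_gap: 0.0001
grip_force: 1.4
```

>>> arm_command(plan=[[0, 0, -0.001, 0, 0, 0], [0, 0, -0.001, 0, 0, 0], [0, 0, 0, 0, 0, 0]])

```text
time_s: 39.65
position: [0.5483, -0.0249, 0.0879]
eef_rot: [-3.137, -0.096, 0.003]
contact_force: [-7.3, -0.1, 13.4]
finger_gap: -0.0001
grip_force: 6.6
```

Run:
```python
from h import *
s=r.state(); print(s["position"],s["contact_force"]); lid()
```

```text
[ 0.5483 -0.0249  0.0879] [-7.3496 -0.0709 13.369 ]
scene lid slope deg -0.020224188310238433 1632 front z 0.08739227033137181
side lid slope deg 0.08718074591524663 1456 front z 0.08783423957039128
```

The lid is shut. I'll press it firmly home, then rise and go for the knob.

>>> arm_command(plan=[[0, 0, -0.0015, 0, 0, 0], [0, 0, -0.001, 0, 0, 0], [0, 0, 0, 0, 0, 0]])

```text
time_s: 40.12
position: [0.5484, -0.0249, 0.0877]
eef_rot: [-3.137, -0.097, 0.004]
contact_force: [-14.5, 1.0, 25.7]
finger_gap: -0.0002
grip_force: 12.7
```

>>> arm_command(plan=[[0, 0, 0.04, 0, 0, 0], [-0.02, -0.03, 0.05, 0, 0, 0], [-0.03, -0.05, 0.02, 0, 0, 0], [-0.03, -0.05, 0, 0, 0, 0], [0, 0, 0, 0, 0, 0]], claw=0.5)

```text
time_s: 40.75
position: [0.4672, -0.1575, 0.1937]
eef_rot: [-3.139, -0.088, -0.001]
contact_force: [-0.3, 0.5, -1.0]
finger_gap: 0.0428
grip_force: 0.0
```

```bash
cat >> h.py <<'E'
def knob():
    for n in ("wrist","scene","side"):
        d=cam(n); P=cloud(d); m=(P[:,2]>.128)&(P[:,2]<.145)&(P[:,0]>.44)&(P[:,0]<.65)&(P[:,1]>-.25)&(P[:,1]<-.02)
        if m.sum()>3: print(n,m.sum(),P[m].mean(0), np.ptp(P[m],0))
        for q in eyes.tip_of(n,"hook_knob")[:1]: print(n,round(q["confidence"],2),atz(d,q["at"],.12))
E
python3 - <<'E'
from h import *
s=r.state(); print(s["position"],s["eef_rot"],s["qpos"]); knob(); lid()
E
```

```text
[ 0.4672 -0.1575  0.1937] [-3.1387 -0.0876 -0.0011] [-0.4352 -0.205   2.033   0.0019  1.3137  1.0793]
wrist 571 [ 0.4859 -0.1885  0.1378] [0.015  0.0156 0.0124]
wrist 0.66 [ 0.4834 -0.1903  0.12  ]
scene 37 [ 0.4868 -0.1902  0.1354] [0.017  0.0156 0.0132]
scene 0.58 [ 0.4858 -0.2004  0.12  ]
side 42 [ 0.4785 -0.1896  0.1342] [0.0161 0.0174 0.012 ]
side 0.72 [ 0.4751 -0.186   0.12  ]
scene lid slope deg -0.021934065364825322 1641 front z 0.08742733783666728
side lid slope deg 0.0007994207296221041 1521 front z 0.08773580876108834
```

>>> arm_command(plan=[[0.0187, -0.031, 0, 0, 0, 0], [0, 0, -0.05, 0, 0, 0], [0, 0, -0.034, 0, 0, 0], [0, 0, 0, 0, 0, 0], [0, 0, 0, 0, 0, 0]])

```text
time_s: 41.78
position: [0.4879, -0.1859, 0.1107]
eef_rot: [-3.138, -0.097, -0.002]
contact_force: [0.3, -0.6, 1.2]
finger_gap: 0.0427
grip_force: 0.0
```

>>> arm_command(plan=[[0, 0, 0, 0, 0, 0], [0, 0, 0, 0, 0, 0], [0, 0, 0, 0, 0, 0], [0, 0, 0, 0, 0, 0]], claw=0.02, force=30)

```text
time_s: 42.28
position: [0.4881, -0.1864, 0.1114]
eef_rot: [-3.139, -0.096, -0.004]
contact_force: [-0.4, -0.3, 5.6]
finger_gap: 0.0151
grip_force: 29.8
```

Run:
```python
import numpy as np
p=np.array([.578,-.1626]); L=.0952; n=14
a=np.radians(np.linspace(195.8,93.7,n+1)); k=p+L*np.c_[np.cos(a),np.sin(a)]
print(np.round(k[0],4),np.round(k[-1],4)); print(np.round(np.diff(k,axis=0),4).tolist(), 73/n)
from h import r; print(r.state()["position"],r.state()["contact_force"])
```

```text
[ 0.4864 -0.1885] [ 0.5719 -0.0676]
[[-0.0025, 0.0118], [-0.001, 0.0121], [0.0005, 0.0121], [0.002, 0.0119], [0.0035, 0.0116], [0.005, 0.011], [0.0063, 0.0103], [0.0076, 0.0094], [0.0087, 0.0084], [0.0097, 0.0072], [0.0106, 0.0059], [0.0112, 0.0045], [0.0117, 0.0031], [0.012, 0.0015]] 5.214285714285714
[ 0.4881 -0.1864  0.1114] [-0.3839 -0.3271  5.6232]
```

>>> arm_command(plan=[[-0.0025, 0.0118, 0, 0, 0, -5.2], [-0.001, 0.0121, 0, 0, 0, -5.2], [0.0005, 0.0121, 0, 0, 0, -5.2], [0.002, 0.0119, 0, 0, 0, -5.2], [0.0035, 0.0116, 0, 0, 0, -5.2]])

```text
time_s: 42.9
position: [0.4918, -0.1276, 0.1115]
eef_rot: [-3.08, 0.618, -0.011]
contact_force: [5.6, -6.6, 0.2]
finger_gap: 0.015
grip_force: 29.3
```

>>> arm_command(plan=[[0.005, 0.011, 0, 0, 0, -5.2], [0.0063, 0.0103, 0, 0, 0, -5.2], [0.0076, 0.0094, 0, 0, 0, -5.2], [0.0087, 0.0084, 0, 0, 0, -5.2], [0.0097, 0.0072, 0, 0, 0, -5.2]])

```text
time_s: 43.52
position: [0.53, -0.0835, 0.1115]
eef_rot: [2.861, -1.293, 0.018]
contact_force: [6.7, -15.9, -0.9]
finger_gap: 0.015
grip_force: 29.3
```

>>> arm_command(plan=[[0.0106, 0.0059, 0, 0, 0, -5.2], [0.0112, 0.0045, 0, 0, 0, -5.2], [0.006, 0.0015, 0, 0, 0, -5.2], [0, 0, 0, 0, 0, 0]])

```text
time_s: 44.02
position: [0.5576, -0.073, 0.1115]
eef_rot: [2.661, -1.665, 0.02]
contact_force: [4.7, -15.6, -0.4]
finger_gap: 0.0149
grip_force: 29.5
```

Run:
```python
from h import *
s=r.state(); print(s["position"],s["contact_force"],s["qpos"]); k=s["position"][:2]-[.578,-.1626]; print("hook deg",np.degrees(np.arctan2(k[1],k[0]))-93.7,np.hypot(*k)); lid()
```

```text
[ 0.5576 -0.073   0.1115] [  4.6637 -15.6051  -0.4116] [-0.2226  0.0313  1.9589 -0.0068  1.1401  2.4692]
hook deg 9.140870702517546 0.09186933170318551
scene lid slope deg 15.585402104754609 1721 front z 0.12460812679138464
side lid slope deg 4.061202971234667 1534 front z 0.09691420287013756
```

>>> arm_command(plan=[[0.007, 0, 0, 0, 0, 0], [0.006, 0, 0, 0, 0, 0], [0.003, 0, 0, 0, 0, 0], [0, 0, 0, 0, 0, 0]])

```text
time_s: 44.62
position: [0.5693, -0.0707, 0.1112]
eef_rot: [2.66, -1.665, -0.0]
contact_force: [-11.1, -8.0, 12.7]
finger_gap: 0.0151
grip_force: 30.7
```

>>> arm_command(plan=[[0.003, 0, 0, 0, 0, 0], [0, 0, 0, 0, 0, 0]])

```text
time_s: 44.88
position: [0.5695, -0.0706, 0.111]
eef_rot: [2.657, -1.662, -0.01]
contact_force: [-21.8, -7.8, 17.6]
finger_gap: 0.0148
grip_force: 31.8
```

Run:
```python
from h import *
s=r.state(); print(s["position"],s["contact_force"],s["qpos"]); k=s["position"][:2]-[.578,-.1626]; print("hook deg",np.degrees(np.arctan2(k[1],k[0]))-93.7,np.hypot(*k)); knob()
```

```text
[ 0.5695 -0.0706  0.111 ] [-21.784   -7.7885  17.5811] [-0.2147  0.0686  1.921  -0.0051  1.1608  2.4764]
hook deg 1.5743825424358562 0.09235968547976531
wrist 2900 [ 0.573  -0.0737  0.137 ] [0.0383 0.0296 0.017 ]
wrist 0.71 [ 0.5705 -0.0678  0.12  ]
scene 94 [ 0.5749 -0.0723  0.1365] [0.0373 0.0309 0.0164]
scene 0.73 [ 0.7201 -0.0401  0.12  ]
side 123 [ 0.5645 -0.0665  0.1361] [0.0391 0.033  0.0168]
side 0.71 [ 0.5596 -0.0602  0.12  ]
```

>>> arm_command(plan=[[0.002, 0, 0.001, 0, 0, 0], [0.001, 0, 0.001, 0, 0, 0], [0, 0, 0, 0, 0, 0]])

```text
time_s: 45.55
position: [0.5696, -0.0706, 0.1111]
eef_rot: [2.654, -1.66, -0.02]
contact_force: [-27.7, -8.7, 15.9]
finger_gap: 0.0148
grip_force: 32.4
```

>>> arm_command(plan=[[-0.003, 0, 0, 0, 0, 0], [-0.003, 0, 0, 0, 0, 0], [0, 0, 0, 0, 0, 0], [0, 0, 0, 0, 0, 0]], claw=0.45)

```text
time_s: 46.05
position: [0.5708, -0.068, 0.1113]
eef_rot: [-2.661, 1.665, -0.002]
contact_force: [-0.5, 0.2, 0.5]
finger_gap: 0.0385
grip_force: 0.0
```

>>> arm_command(plan=[[0, 0, 0.05, 0, 0, 0], [-0.03, 0.0, 0.05, 0, 0, 5], [-0.05, 0.0, 0.03, 0, 0, 10], [-0.03, 0.0, 0.03, 0, 0, 10], [0, 0, 0, 0, 0, 0]])

```text
time_s: 46.68
position: [0.461, -0.0684, 0.275]
eef_rot: [-2.957, 1.05, -0.012]
contact_force: [-1.0, -0.9, 0.2]
finger_gap: 0.0384
grip_force: 0.0
```

Run:
```python
from h import *
a=np.radians(3.7)
s=r.state(); print(s["position"]); d=cam("wrist"); save(d,"w7.png",None,1.2); P=cloud(d)
u=P[:,:2]@[np.cos(a),np.sin(a)]; v=P[:,:2]@[-np.sin(a),np.cos(a)]
m=(P[:,2]>.13)&(P[:,2]<.145)&(u>.5)&(u<.62)&(v>-.14)&(v<-.08); print("knob can.",u[m].mean()-.621,v[m].mean()+.0595,m.sum())
m=(P[:,2]>.098)&(P[:,2]<.108)&(u>.53)&(u<.6)&(v>-.19)&(v<-.115); 
for t in np.arange(-.19,-.11,.01):
    k=m&(abs(v-t)<.005)
    if k.sum()>5: print(round(t+.0595,3),k.sum(),np.percentile(u[k],[3,50,97])-.621)
lid()
```

```text
[ 0.461  -0.0684  0.275 ]
knob can. -0.05746646676861644 -0.04619107850828423 357
-0.13 80 [-0.0616 -0.0574 -0.0524]
-0.12 166 [-0.0617 -0.0571 -0.0521]
-0.11 160 [-0.0617 -0.057  -0.0519]
-0.1 103 [-0.0616 -0.0568 -0.0518]
-0.08 109 [-0.0617 -0.0569 -0.052 ]
-0.07 148 [-0.0617 -0.057  -0.0518]
-0.06 143 [-0.0617 -0.057  -0.0521]
scene lid slope deg -0.09889094599139626 1647 front z 0.08736016081023841
side lid slope deg 0.10986896938433663 1504 front z 0.08792012675382488
```

View pics/w7.png

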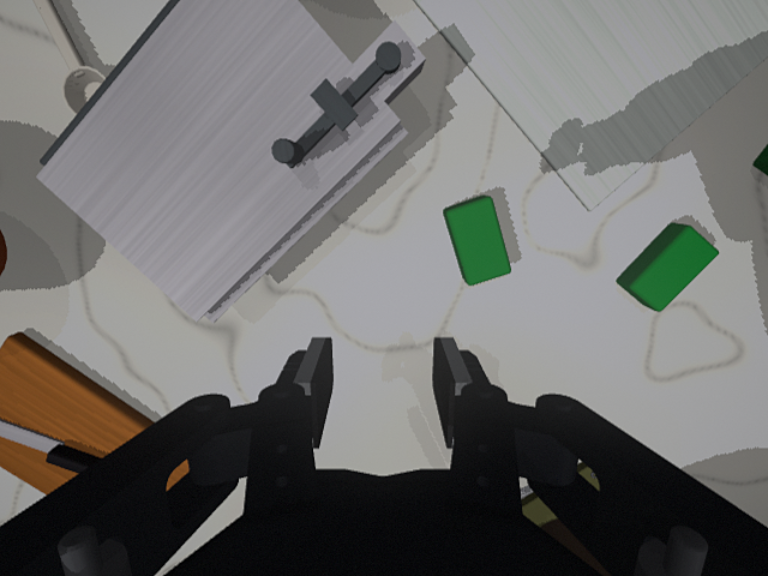

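The hook's arm runs from the pivot (388,58) through the catch to the knob (287,150), parallel to the canister's y axis to within about 0.3°. The lid is shut, and the knife is on the board. Handing in.

Run:
```python
from h import *
knife("side"); print(hand_in())
```

```text
0.91 [0.5936 0.408  0.0171] [0.5909 0.4094 0.02  ]
0.72 [0.5034 0.3742 0.0223] [0.5052 0.3731 0.02  ]
the job is handed in; nothing more can be done
None
```

The job is done and handed in: both palm sugar blocks are in the canister, the lid is shut, the hook is home in its catch, and the knife is flat on the board; nothing touched the mortar, spoon or spinner, but hand-in returned no verdict.

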